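Make up a bone set and a suture set in their instrument baskets

TASK

Make up two instrument sets from the stock on the bench: lay the rongeur and the osteotome in the long wire basket (bone set), and the needle holder and the tweezers in the short perforated basket (suture set). Each instrument lies level along its own pair of grey cradles, fully down between the cheeks of both: the rongeur with its handles in the wide cradle and its jaws in the narrow one, the osteotome beside it, the needle holder in the wider pair of the short basket, the tweezers in the narrower pair. Set them down rather than drop them, and leave the ring forceps and the skin marker where they lie.

Things in the scene. Friction and masses are not known exactly. Their poses are not given: they have to be found in the camera images.
- rongeur: Rongeur (bone nipper like heavy pliers, one handle black, one steel), 181 x 40 x 14 mm, 0.12 kg, lying flat. Origin: middle of its length, on its underside. Its y axis runs along it, +y to the jaws: handles (40 mm wide) from y = -90 to +30 mm, jaws (18 mm wide, underside 2 mm higher) from +30 to +90. Grip across both handles near y = -15 mm, about 33 mm wide there.
- osteotome: Osteotome (slim straight steel chisel, one bar with a thicker handle), 191 mm long, 15 mm wide, 10 mm high, 0.07 kg, lying flat. Origin: middle of its length, on its underside; y axis along it. Grip across the middle. It may lie either way round in its cradles.
- needle_holder: Needle holder (two gold finger rings, shanks tapering to short jaws), 160 mm long, 60 mm wide over the rings, 6 mm high, 0.045 kg, lying flat. Origin: middle of its length, on its underside; y axis along it, +y to the jaws, rings at y = -46 to -80 mm. Grip across both shanks at the middle, about 20 mm wide there. It may lie either way round in its cradles.
- tweezers: Tweezers (dissecting forceps, two steel arms joined at one end), 151 mm long, 14 mm wide, 10 mm high, 0.022 kg, lying flat. Origin: middle of its length, on its underside; y axis along it. Grip across both arms at the middle. It may lie either way round in its cradles.
- bone_basket: Long wire basket, 232x140x36 mm, fixed. Origin: middle of underside; x along it, to the robot's left. 25 mm finger room beside each grasp. Grey cradles 12 mm thick; seats at z=16 mm, cheeks flare to 31. Rongeur: line y=+22 mm, 52 mm wide cradle (handles) at x=-55, 30 mm one (jaws, seat z=18) at x=+48; its origin goes to (0,22,16), its +y along +x. Osteotome: line y=-34, 27 mm cradles at x=-74 and +74; origin to (0,-34,16).
- suture_basket: Short perforated sheet-metal basket, 198x140x36 mm, fixed. Origin: middle of underside; x along it, to the robot's left. 25 mm finger room beside each grasp. Grey cradles 12 mm thick; seats at z=16 mm, cheeks flare to 31. Needle holder: line y=+30 mm, 36 mm wide cradles at x=-40 and +40; its origin goes to (0,30,16). Tweezers: line y=-32, 26 mm cradles at x=-56 and +56; origin to (0,-32,16).
- ring_forceps: Ring forceps that belong to neither set (all steel, two plain rings), 170 mm long, 60 mm wide over the rings, 6 mm high. To be left alone. Origin: middle of the underside, y axis along it, the rings at -y.
- skin_marker: Blue skin marker pen that belongs to neither set, 133 mm long, 11 mm thick. To be left alone. Origin: middle of the underside, y axis along it.
There are look-alikes about, which are no part of the job. Leave any red look-alike of the suture_basket alone.

How it is judged (in metres and radians):
At the end, for the whole second after the job is handed in: each instrument rests in its own cradles: within 12 mm across and 22 mm along of their middle, its underside at seat height (-5 to +4 mm), level within 0.1 rad, along the basket within 0.25 rad; the rongeur's jaws lie to the narrow cradle (+x of the basket) (x of rongeur in the frame of bone_basket between -0.022 and 0.022 m and y of rongeur in the frame of bone_basket between 0.01 and 0.034 m and z of rongeur in the frame of bone_basket between 0.011 and 0.02 m and angle between the y axis of each of rongeur, osteotome and the x axis of bone_basket, either way round below 0.25 rad and angle between each of rongeur, osteotome, needle_holder, tweezers's own z axis and vertical below 0.1 rad and linear speed of each of rongeur, osteotome, needle_holder, tweezers below 0.02 m/s and x of osteotome in the frame of bone_basket between -0.022 and 0.022 m and y of osteotome in the frame of bone_basket between -0.046 and -0.022 m and z of osteotome in the frame of bone_basket between 0.011 and 0.02 m and x of needle_holder in the frame of suture_basket between -0.022 and 0.022 m and y of needle_holder in the frame of suture_basket between 0.018 and 0.042 m and z of needle_holder in the frame of suture_basket between 0.011 and 0.02 m and angle between the y axis of each of needle_holder, tweezers and the x axis of suture_basket, either way round below 0.25 rad and x of tweezers in the frame of suture_basket between -0.022 and 0.022 m and y of tweezers in the frame of suture_basket between -0.044 and -0.02 m and z of tweezers in the frame of suture_basket between 0.011 and 0.02 m and x of bone_basket in the frame of rongeur above 0 m); the robot touches nothing.
It fails at once if the ring forceps or the skin marker is moved by more than 25 mm (distance of any of ring_forceps, skin_marker from where it was at the start of the episode above 0.025 m).
It fails at once if an instrument is dropped or thrown (free of the fingers and faster than 0.7 m/s, as after a fall of 25 mm) ((contact force between the fingers and rongeur below 0.02 N and linear speed of rongeur above 0.7 m/s) or (contact force between the fingers and osteotome below 0.02 N and linear speed of osteotome above 0.7 m/s) or (contact force between the fingers and needle_holder below 0.02 N and linear speed of needle_holder above 0.7 m/s) or (contact force between the fingers and tweezers below 0.02 N and linear speed of tweezers above 0.7 m/s)).
It also fails if it takes over 106 s, if anything falls off the work surface, if the arm or the gripper's body presses on something with over 40 N, if the wrist force passes 120 N, or if a joint passes its speed limit or range.

ROBOT

A 6-joint arm with a two-finger parallel gripper is mounted at the origin on a cart in front of the work surface, level with it; the furniture and walls round the work are solid. World frame = base frame: x ahead of the robot, y to its left, z up, the work surface at z = 0. Lengths are in mm, angles in rad, forces in N, time in s.
With the tool pointing down it reaches from about 350 to 975 mm from the base axis. Payload 7.1 kg.
Tool frame: the origin (TCP) lies between the finger pads; the fingertips stand 8 mm ahead of it and the grasp point (between the pads) lies 11 mm behind it; x points along the fingers, y is the direction in which the jaws open and shut, and the axes are right-handed (so a half turn about x gives the same grasp; the last joint's range is limited). The gripper opens to 88 mm and grips with 3 to 60 N. Pads are 20 mm wide; open, the fingers measure 115 mm over their backs; the gripper's body (75 mm by 178 mm) begins 61 mm behind the grasp point.
Start: joints at [-1.177, 0.423, 1.63, -0, 1.089, -0.019], TCP at [250.75, -572.476, 201.075] pointing down, gripper open.
Joint ranges: [-3, 3], [-0.9, 2.11], [0.09, 2.58], [-1.31, 4.45], [0.11, 2.69], [-2.54, 2.54]. Speed limits (rad/s): [2.39, 2.39, 3.01, 3.14, 3.14, 3.14].

INTERFACE

Orientations are given as a rotation vector (axis times angle).
In Python, from workcell import ctrl gives the robot as it stands.
- The arm moves only by the tool apply_moves, never from a script. Its argument "increments" is a list of rows, each an object with "gripper": the opening in per cent of the stroke, from 0 (shut) to 100 (fully open); "delta_pos": the shift along the tool's x, y, z in cm, a list of three; "dr": the turn, a rotation vector about the tool's x, y, z in rad, a list of three. In form: [{"gripper": gripper, "delta_pos": [dx, dy, dz], "dr": [ax, ay, az]}, ...]. A call has exactly 5 rows; each row shifts and turns the commanded pose from where the row before left it, along the tool's axes as they then stand; what a row does not reach is not made up. A row lasts 1/12 s, in which the tool goes at most 41.7 mm and 7.16 degrees, less where a joint would pass 70% of its speed; a pose out of reach is approached as far as the arm can. A call with a gripper value outside its range is refused whole. The fingers move at their own pace and stop on an object; the grip force is fixed at half the most. Time passes only in rows, so rows that do not move let the fingers close, or fill a call up. It gives the time, the measured TCP pose, the force and the opening at its end, in the units of the state.
- ctrl.get_obs(): the state, without advancing time (a new reading comes with each control period).
- ctrl.get_image(name): name is "side" or "top" or "wrist"; returns a dict with "img" (400x640x3 uint8, red, green, blue), "range_z" (400x640 float32, mm along the optical axis (not along the pixel's ray), 0 where there is no reading), "mtx" (3x3 intrinsics, pixels), "rvec" (rotation vector, rad) and "tvec" (3), from world to camera coordinates, as OpenCV has them. Camera axes: x right, y down, z forward; pixel columns grow to the right and rows downward; lengths in mm; the calibration is good to about 2 mm. A picture is of the moment at which its call begins.
- ctrl.close_job(): hands the job in, once; it reports no verdict.
The state is a dict: "t": time; "qpos": joint angles; "qvel": joint speeds; "joint_torque": joint torques, N m; "ee_pos": TCP position; "orientation": TCP orientation; "ft_force": force on the tool from outside, world axes, zero at the start; "moment": the same for the moment, N m; "width": finger opening in mm.
Only numpy, scipy, OpenCV 4.12 (cv2) and the standard library are available. Lean on these libraries where they do the work, as an engineer would, in place of code of your own. Each camera call takes 0.05 s, during which the arm holds its last target. There are 200 camera calls.

## Working session

There is one attempt and no reset: what is moved stays moved. The work goes in short steps, Python scripts to look and compute and a tool call to move; the robot and the scene stay as the last step left them, time stands still between calls to the robot, and variables do not carry over. Pictures are saved under pics/ and viewed, about 12 in all and at most 16, crops included, and the job is handed in when it is done.

Besides the shell and the picture viewer there is one more tool, called as name(argument=value, ...), one argument or row to a line, values as JSON. apply_moves: Moves the arm, as the interface text tells. Its arguments: {"type":"object","properties":{"increments":{"type":"array","items":{"type":"object","properties":{"gripper":{"type":"number"},"delta_pos":{"type":"array","items":{"type":"number"}},"dr":{"type":"array","items":{"type":"number"}}}}}},"required":["increments"]}

```bash
ls; mkdir -p pics
python3 - <<'E'
from workcell import ctrl
import cv2,numpy as np
print(ctrl.get_obs())
for n in ("top","side"):
    d=ctrl.get_image(n); cv2.imwrite(f"pics/{n}0.png",d["img"][:,:,::-1]); np.savez(f"{n}0.npz",**d)
    R=cv2.Rodrigues(np.array(d["rvec"],float))[0]; print(n,d["mtx"],-R.T@np.array(d["tvec"]).ravel(),R)
E
```

```text
pics
{'t': 0.0, 'qpos': array([-1.17702672e+00,  4.23815719e-01,  1.63065526e+00, -3.75970524e-05,
        1.08861484e+00, -1.89932488e-02]), 'qvel': array([-0.00014823, -0.00027469,  0.00103259, -0.00082337,  0.00017892,
       -0.00020325]), 'joint_torque': array([ 7.09977894e-05, -5.44623435e+01, -2.73663890e+01,  6.42080256e-02,
        2.26752117e-02, -9.85087399e-05]), 'ee_pos': array([ 250.51082347, -571.97280874,  200.33106159]), 'orientation': array([ 1.99431555,  0.41910764, -1.99494909]), 'ft_force': array([ 0.702008  , -0.3540516 , -0.14567555]), 'moment': array([-0.07530277,  0.03173057,  0.02902942]), 'width': 87.85731482258431}
top [[441.24628448   0.         317.52461668]
 [  0.         441.24628448 194.02306494]
 [  0.           0.           1.        ]] [  97.9972782   148.00652489 1578.10096143] [[ 0.33847206 -0.94097235  0.00277547]
 [-0.90324051 -0.32572383 -0.2793932 ]
 [ 0.26380532  0.09205988 -0.96017276]]
side [[472.93062653   0.         321.782965  ]
 [  0.         472.93062653 195.78569886]
 [  0.           0.           1.        ]] [ 429.43139473 -944.37295103 1121.65071978] [[ 0.99875673 -0.04954619  0.00549193]
 [-0.02798402 -0.64843055 -0.7607593 ]
 [ 0.04125386  0.75965979 -0.64901088]]
```

View pics/top0.png

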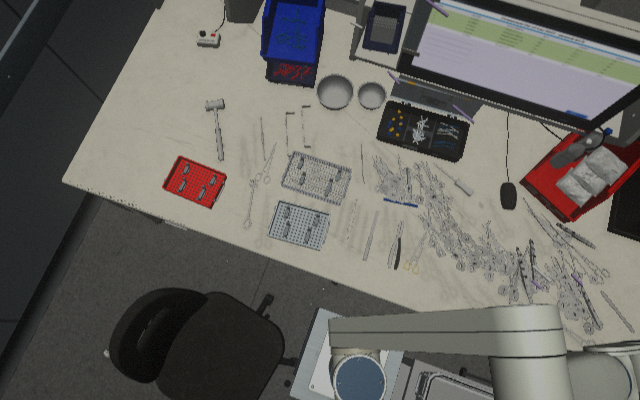

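View pics/side0.png

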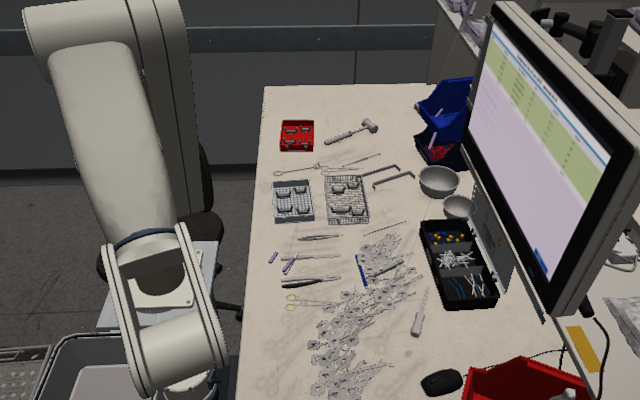

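The top view shows the red look-alike basket at (195,180), the suture basket (perforated) at (298,225) and the wire basket at (316,177). It also shows what look like tweezers near (352,215), the osteotome near (370,235), the rongeur at (397,245) and the needle holder (gold rings) at (412,265). The cluttered pile is at (460,230). I'll rectify the side view to world coordinates next.

```bash
cat > h.py <<'E'
import cv2,numpy as np
from workcell import ctrl
def cam(d):
    return np.array(d["mtx"],float),np.array(d["rvec"],float).ravel(),np.array(d["tvec"],float).ravel()
def proj(d,P):
    K,r,t=cam(d); return cv2.projectPoints(np.array(P,float).reshape(-1,1,3),r,t,K,None)[0].reshape(-1,2)
def ray(d,uv,z):
    K,r,t=cam(d); R=cv2.Rodrigues(r)[0]; o=-R.T@t
    v=np.c_[np.atleast_2d(uv),np.ones(len(np.atleast_2d(uv)))]@np.linalg.inv(K).T@R
    return o+v*((z-o[2])/v[:,2])[:,None]
def ortho(d,x0,x1,y0,y1,s,z=0,name=None,grid=50):
    # col: -y (y1 at left), row: x1 at top ; s px/mm
    w=[(x1,y1,z),(x1,y0,z),(x0,y0,z),(x0,y1,z)]
    W,H=int((y1-y0)*s),int((x1-x0)*s)
    M=cv2.getPerspectiveTransform(proj(d,w).astype(np.float32),np.float32([(0,0),(W,0),(W,H),(0,H)]))
    o=cv2.warpPerspective(d["img"][:,:,::-1].copy(),M,(W,H),flags=cv2.INTER_CUBIC)
    raw=o.copy()
    if grid:
        for y in range(int(np.ceil(y0/grid)*grid),int(y1),grid):
            c=int((y1-y)*s); cv2.line(o,(c,0),(c,6),(0,0,255),1); cv2.putText(o,str(y),(c,16),0,.35,(0,0,255),1)
        for x in range(int(np.ceil(x0/grid)*grid),int(x1),grid):
            r=int((x1-x)*s); cv2.line(o,(0,r),(6,r),(0,0,255),1); cv2.putText(o,str(x),(8,r+4),0,.35,(0,0,255),1)
    if name: cv2.imwrite("pics/"+name,o)
    return raw
E
python3 - <<'E'
from h import *
d=np.load("side0.npz"); t=np.load("top0.npz")
a=ortho(d,300,700,-450,350,1,0); 
ortho(d,320,620,-420,380,1,0,"s.png");ortho(t,320,620,-420,380,1,0,"t.png")
cv2.imwrite("pics/o1.png",np.vstack([cv2.imread("pics/s.png"),cv2.imread("pics/t.png")]))
E
```

```text
(no output)
```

View pics/o1.png

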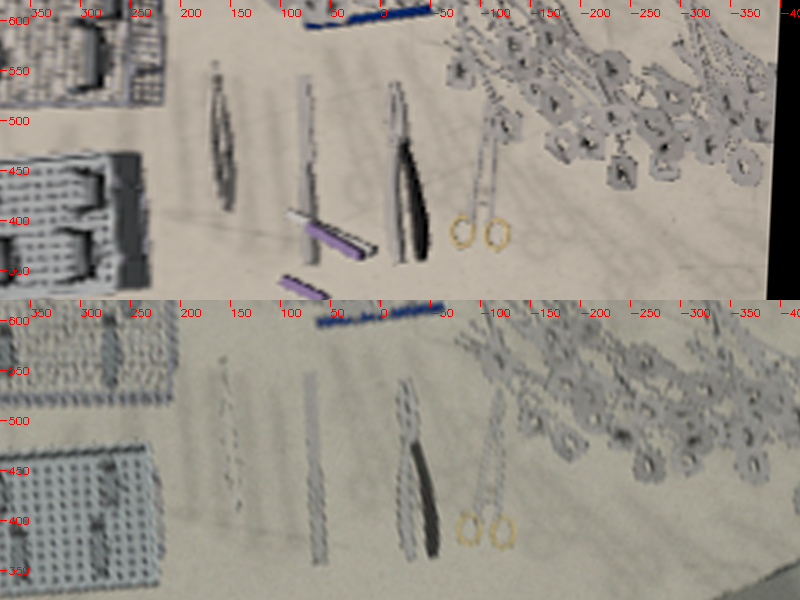

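The rectified pictures (side above, top below) put the tweezers at about (485,157) mm and the osteotome at (455,68). The rongeur is at (452,-22) with its jaws to +x, and the needle holder at (460,-100) with its gold rings nearest the robot. Now the wrist camera geometry, and the height of the purple streaks at side pixel (290,265).

```bash
cat >> h.py <<'E'
from scipy.spatial.transform import Rotation as Rn
def plan(xyz=None,yaw=None):
    """print TCP pose, and tool-axis shift (cm) to xyz; jaw direction yaw (deg, mod 180) of tool y in world"""
    o=ctrl.get_obs(); R=Rn.from_rotvec(o["orientation"]).as_matrix(); p=o["ee_pos"]
    yw=np.degrees(np.arctan2(R[1,1],R[0,1]))
    print("t %.2f tcp"%o["t"],p.round(1),"toolx",R[:,0].round(3),"jawyaw %.1f"%yw,"w %.1f"%o["width"],"F",o["ft_force"].round(1),"q6 %.2f"%o["qpos"][5])
    if xyz is not None: print(" shift cm",(R.T@(np.array(xyz)-p)/10).round(2))
    if yaw is not None:
        a=(yaw-yw+90)%180-90; print(" turn about tool x rad %.3f"%(-np.radians(a)))
    return o,R
E
python3 - <<'E'
from h import *
o,R=plan((450,-20,400),90)
print(R.round(3))
s=np.load("side0.npz"); print("purple depth",s["range_z"][262:266,288:292])
K,r,t=cam(s); print("bench depth there",(cv2.Rodrigues(r)[0]@ray(s,(290,264),0)[0]+t)[2])
d=ctrl.get_image("wrist"); K,r,t=cam(d); C=cv2.Rodrigues(r)[0]; c=-C.T@t
print(K,"cam in tool",R.T@(c-o["ee_pos"]),"\n",(C@R).round(3))
E
```

```text
t 0.10 tcp [ 250.5 -572.   200.4] toolx [-0.001  0.001 -1.   ] jawyaw -66.4 w 87.9 F [ 0.2  0.1 -0.6] q6 -0.02
 shift cm [-19.9  -42.59 -40.41]
 turn about tool x rad 0.413
[[-0.001  0.401 -0.916]
 [ 0.001 -0.916 -0.401]
 [-1.    -0.001 -0.   ]]
purple depth [[810.40686 810.7586  809.8798  814.65283]
 [808.6725  806.87915 813.23456 887.84094]
 [802.8217  808.5352  812.23785 887.2407 ]
 [804.55426 811.1174  882.6323  887.1098 ]]
bench depth there 1477.5866762125816
[[294.91039073   0.         321.23573598]
 [  0.         294.91039073 202.40412105]
 [  0.           0.           1.        ]] cam in tool [-1.83979212e+02 -1.44083836e-02 -7.42044831e+01] 
 [[-0.     1.     0.001]
 [-0.274 -0.001  0.962]
 [ 0.962  0.     0.274]]
```

The purple streaks are about 810 mm from the side camera against 1478 mm for the bench, so they are the gripper's own pads. I'm moving to a viewing pose.

apply_moves(
  increments=[
    {"gripper": 100, "delta_pos": [0, -2.88, -2.93], "dr": [0, 0, 0]},
    {"gripper": 100, "delta_pos": [0, -2.88, -2.93], "dr": [0, 0, 0]},
    {"gripper": 100, "delta_pos": [0, -2.88, -2.93], "dr": [0, 0, 0]},
    {"gripper": 100, "delta_pos": [0, -2.88, -2.93], "dr": [0, 0, 0]},
    {"gripper": 100, "delta_pos": [0, -2.88, -2.93], "dr": [0, 0, 0]},
  ],
)

```text
t: 0.57
ee_pos: [327.3, -379.9, 200.8]
orientation: [1.995, 0.417, -1.995]
ft_force: [1.0, -0.2, 0.3]
width: 88.0
```

apply_moves(
  increments=[
    {"gripper": 100, "delta_pos": [0, -2.88, -2.93], "dr": [0, 0, 0]},
    {"gripper": 100, "delta_pos": [0, -2.88, -2.93], "dr": [0, 0, 0]},
    {"gripper": 100, "delta_pos": [0, -2.88, -2.93], "dr": [0, 0, 0]},
    {"gripper": 100, "delta_pos": [0, -2.88, -2.93], "dr": [0, 0, 0]},
    {"gripper": 100, "delta_pos": [0, -2.88, -2.93], "dr": [0, 0, 0]},
  ],
)

```text
t: 0.98
ee_pos: [403.8, -189.2, 201.1]
orientation: [1.994, 0.417, -1.994]
ft_force: [1.9, -0.4, 0.8]
width: 87.8
```

apply_moves(
  increments=[
    {"gripper": 100, "delta_pos": [0, -2.88, -2.93], "dr": [0, 0, 0]},
    {"gripper": 100, "delta_pos": [0, -2.88, -2.93], "dr": [0, 0, 0]},
    {"gripper": 100, "delta_pos": [0, -2.88, -2.93], "dr": [0, 0, 0]},
    {"gripper": 100, "delta_pos": [0, -2.88, -2.93], "dr": [0, 0, 0]},
    {"gripper": 100, "delta_pos": [0, -2.88, -2.93], "dr": [0, 0, 0]},
  ],
)

```text
t: 1.4
ee_pos: [480.3, 1.7, 201.1]
orientation: [1.994, 0.418, -1.994]
ft_force: [0.1, -1.0, -0.4]
width: 87.8
```

apply_moves(
  increments=[
    {"gripper": 100, "delta_pos": [0, 0, 0], "dr": [0.103, 0, 0]},
    {"gripper": 100, "delta_pos": [0, 0, 0], "dr": [0.103, 0, 0]},
    {"gripper": 100, "delta_pos": [0, 0, 0], "dr": [0.103, 0, 0]},
    {"gripper": 100, "delta_pos": [0, 0, 0], "dr": [0.103, 0, 0]},
    {"gripper": 100, "delta_pos": [0, 0, 0], "dr": [0, 0, 0]},
  ],
)

```text
t: 1.82
ee_pos: [479.8, -0.2, 200.9]
orientation: [-2.22, 0.003, 2.221]
ft_force: [-0.6, -0.4, 0.3]
width: 87.5
```

Run:
```python
from h import *
plan((490,300,250),-90)
d=ctrl.get_image("wrist"); np.savez("w1.npz",**d); cv2.imwrite("pics/w1.png",d["img"][:,:,::-1])
```

```text
t 1.82 tcp [ 4.798e+02 -2.000e-01  2.009e+02] toolx [-0.  0. -1.] jawyaw -90.1 w 87.5 F [-0.6 -0.4  0.3] q6 1.55
 shift cm [ -4.91 -30.02  -0.95]
 turn about tool x rad -0.002
```

View pics/w1.png

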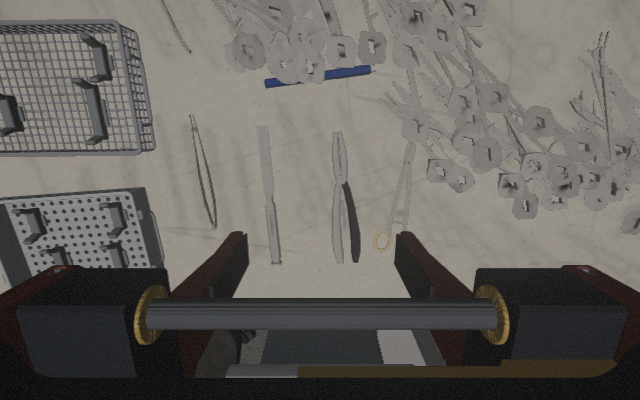

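The wrist view shows the tweezers at (203,170), osteotome (270,195), rongeur (345,195) and needle holder (400,195, gold ring at (381,240)). The blue marker at (318,77) and the baskets at the left are also in view. Next a view of the baskets.

apply_moves(
  increments=[
    {"gripper": 100, "delta_pos": [-1, -3.5, 1], "dr": [0, 0, 0]},
    {"gripper": 100, "delta_pos": [-1, -3.5, 1], "dr": [0, 0, 0]},
    {"gripper": 100, "delta_pos": [-1, -3.5, 1], "dr": [0, 0, 0]},
    {"gripper": 100, "delta_pos": [-1, -3.5, 1], "dr": [0, 0, 0]},
    {"gripper": 100, "delta_pos": [-1, -3.5, 1], "dr": [0, 0, 0]},
  ],
)

```text
t: 2.28
ee_pos: [429.1, 175.7, 251.6]
orientation: [2.22, 0.004, -2.22]
ft_force: [1.2, -0.3, -0.0]
width: 87.8
```

apply_moves(
  increments=[
    {"gripper": 100, "delta_pos": [0, -3, 0], "dr": [0, 0, 0]},
    {"gripper": 100, "delta_pos": [0, -3, 0], "dr": [0, 0, 0]},
    {"gripper": 100, "delta_pos": [0, -3, 0], "dr": [0, 0, 0]},
    {"gripper": 100, "delta_pos": [0, 0, 0], "dr": [0, 0, 0]},
    {"gripper": 100, "delta_pos": [0, 0, 0], "dr": [0, 0, 0]},
  ],
)

```text
t: 2.7
ee_pos: [429.5, 265.3, 250.8]
orientation: [2.218, 0.006, -2.219]
ft_force: [-0.0, -0.7, 1.0]
width: 87.7
```

Run:
```python
from h import *
plan((455,-20,100),-90)
d=ctrl.get_image("wrist"); np.savez("w2.npz",**d); cv2.imwrite("pics/w2.png",d["img"][:,:,::-1])
```

```text
t 2.70 tcp [429.5 265.3 250.8] toolx [-0. -0. -1.] jawyaw -89.7 w 87.7 F [-0.  -0.7  1. ] q6 2.09
 shift cm [15.09 28.54 -2.38]
 turn about tool x rad 0.006
```

View pics/w2.png

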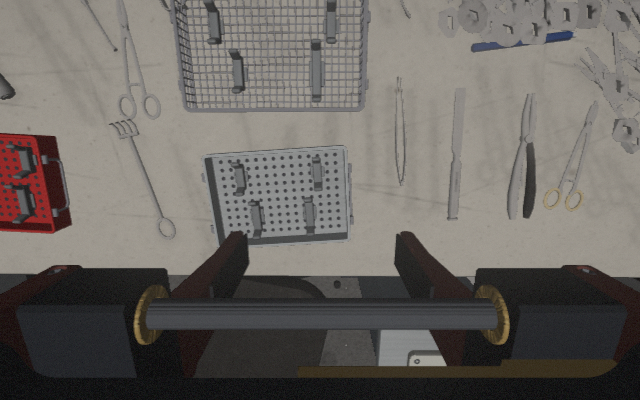

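This view shows everything. The red look-alike basket is at (25,183), and the ring forceps (plain rings) at (139,105) or another plain tool at (140,170). The wire basket has its wide cradle at (317,70) and narrow one at (237,72), with the osteotome cradles at (214,20) and (332,20). The suture basket has the needle-holder cradles at (256,217) and (309,213), with the tweezers cradles at (239,177) and (317,173). The instruments are at (400,130), (457,155), (526,155) and (577,155). Next I'll measure with depth and colour.

```bash
cat >> h.py <<'E'
def cloud(d):
    K,r,t=cam(d); R=cv2.Rodrigues(r)[0]; Z=d["range_z"].astype(float); v,u=np.indices(Z.shape)
    P=np.stack([(u-K[0,2])/K[0,0]*Z,(v-K[1,2])/K[1,1]*Z,Z],-1)
    W=(P-t)@R; W[Z<=0]=np.nan; return W
E
python3 - <<'E'
from h import *
d=np.load("w2.npz"); W=cloud(d)
# bench noise
b=W[120:150,420:440].reshape(-1,3); print("bench z",np.nanmean(b,0).round(1),np.nanstd(b[:,2]))
for n,(u,v) in dict(ron_wide=(317,70),ron_nar=(237,72),ost_l=(214,20),ost_r=(332,20),nh_l=(256,217),nh_r=(309,213),tw_l=(239,177),tw_r=(317,173)).items():
    w=W[max(v-32,0):v+33,u-14:u+15].reshape(-1,3); w=w[(w[:,2]>9)&(w[:,2]<33)]
    c=np.median(w,0)
    print(n,len(w),c.round(1),"x range",np.percentile(w[:,0],[2,98]).round(0),"y",np.percentile(w[:,1],[2,98]).round(0),"z",np.percentile(w[:,2],[5,50,95]).round(0))
h=W[...,2]; im=np.clip((np.nan_to_num(h)+5)*5,0,255).astype(np.uint8)[:260]
im=cv2.applyColorMap(im,cv2.COLORMAP_JET); cv2.imwrite("pics/hz.png",cv2.resize(np.vstack([im[:,180:600]]),None,fx=1.9,fy=1.9))
E
```

```text
bench z [482.2 109.4   0.6] 0.8281327011923121
ron_wide 616 [565.7 272.2  16.7] x range [527. 597.] y [256. 278.] z [13. 17. 32.]
ron_nar 425 [562.6 373.   18.3] x range [539. 584.] y [368. 380.] z [11. 18. 32.]
ost_l 490 [619.2 399.7  16.6] x range [593. 638.] y [395. 407.] z [11. 17. 32.]
ost_r 451 [618.8 253.8  17.2] x range [589. 639.] y [248. 270.] z [14. 17. 32.]
nh_l 522 [351.4 361.   17. ] x range [323. 407.] y [344. 377.] z [10. 17. 32.]
nh_r 579 [357.5 280.5  17.9] x range [329. 415.] y [264. 302.] z [10. 18. 32.]
tw_l 365 [418.6 380.1  16.9] x range [377. 446.] y [363. 388.] z [10. 17. 32.]
tw_r 373 [423.9 272.2  17.2] x range [381. 464.] y [262. 288.] z [11. 17. 32.]
```

View pics/hz.png

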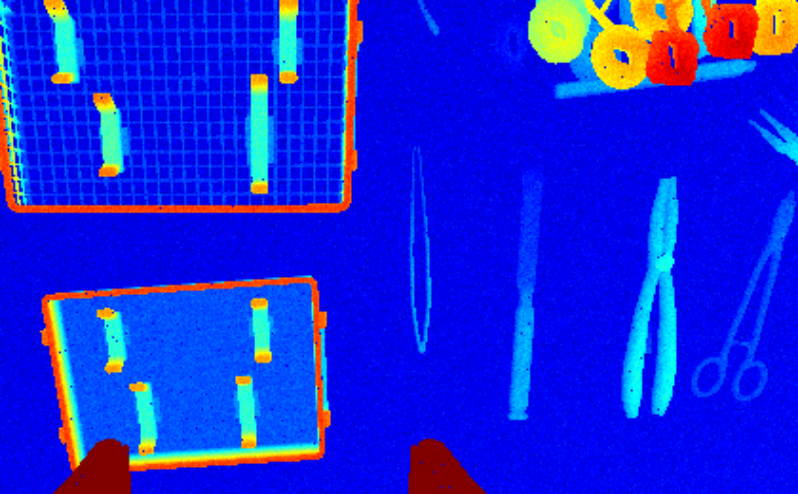

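The height map is clean: cradles, rims and all four instruments stand out. I'll fit components from it.

```bash
cat > meas.py <<'E'
from h import *
def comp(W,uv,lo,hi,r=4,box=None):
    z=np.nan_to_num(W[...,2],nan=-9); m=((z>lo)&(z<hi)).astype(np.uint8)
    n,L=cv2.connectedComponents(m,connectivity=8)
    u,v=uv; s=L[max(v-r,0):v+r+1,u-r:u+r+1]; s=s[s>0]
    if not len(s): return None
    return W[L==np.bincount(s).argmax()]
E
python3 - <<'E'
from meas import *
d=np.load("w2.npz"); W=cloud(d); S={}
for n,(u,v) in dict(ron_wide=(317,70),ron_nar=(237,72),ost_l=(214,20),ost_r=(332,20),nh_l=(256,217),nh_r=(309,213),tw_l=(239,177),tw_r=(317,173)).items():
    p=comp(W,(u,v),14,19.9); c,sz,a=cv2.minAreaRect(p[:,:2].astype(np.float32)); S[n]=np.array(c)
    print(n,len(p),np.round(c,1),np.round(sz,1),round(a,1),p[:,2].mean().round(1))
for nm,ps,loc in (("bone",("ron_wide","ron_nar","ost_l","ost_r"),[(-55,22),(48,22),(74,-34),(-74,-34)]),("suture",("nh_l","nh_r","tw_l","tw_r"),[(40,30),(-40,30),(56,-32),(-56,-32)])):
    A=np.array([S[k] for k in ps]); B=np.array(loc,float); a0,b0=A.mean(0),B.mean(0)
    U,s,Vt=np.linalg.svd((B-b0).T@(A-a0)); R=(U@Vt).T; o=a0-R@b0
    print(nm,"origin",o.round(1),"x-axis yaw",np.degrees(np.arctan2(R[1,0],R[0,0])).round(2),"resid",(A-(B@R.T+o)).round(1).tolist())
    for k,l in (("ron",(0,22)),("ost",(0,-34))) if nm=="bone" else (("nh",(0,30)),("tw",(0,-32))): print("  target",k,(R@np.array(l)+o).round(1))
for n,(u,v),lo in (("tweezers",(404,110),2.5),("osteotome",(455,185),2.5),("rongeur",(530,145),3),("needle_holder",(564,170),2.5)):
    p=comp(W,(u,v),lo,20); xy=p[:,:2]; c,sz,a=cv2.minAreaRect(xy.astype(np.float32))
    e=xy-xy.mean(0); ax=np.linalg.svd(e,full_matrices=False)[2][0]; ax*=np.sign(ax[0]); t=e@ax; s=e@np.array([-ax[1],ax[0]])
    mid=xy.mean(0)+ax*(t.max()+t.min())/2
    print(n,len(p),"rect",np.round(c,1),np.round(sz,1),round(a,1),"axis yaw %.1f"%np.degrees(np.arctan2(ax[1],ax[0])),"len %.0f"%np.ptp(t),"mid",mid.round(1))
    for q in (-60,-30,-15,0,15,30,60):
        k=abs(t-(t.max()+t.min())/2-q)<5
        if k.any(): print("   y=%d s %.1f..%.1f centre"%(q,s[k].min(),s[k].max()),(mid+ax*q+np.array([-ax[1],ax[0]])*(s[k].min()+s[k].max())/2).round(1),"z95 %.1f"%np.percentile(p[k,2],95))
E
```

```text
ron_wide 408 [561.2 272.4] [57.7 10.7] 0.2 16.3
ron_nar 257 [560.  374.9] [38.7 12.7] 0.4 17.9
ost_l 272 [615.8 401.2] [12.  37.1] 89.8 16.2
ost_r 236 [617.8 253.5] [30.1 10.3] 1.0 16.2
nh_l 210 [362.2 362. ] [46.  12.2] 3.9 16.3
nh_r 202 [365.4 282.2] [40.9 11.9] 4.1 16.4
tw_l 165 [422.4 382.4] [36.5 11.8] 3.9 16.3
tw_r 165 [429.2 270.9] [30.3 11.6] 0.3 16.4
bone origin [582.7 327.2] x-axis yaw 90.65 resid [[-0.1, 0.5], [-0.2, -0.0], [-0.0, -0.4], [0.3, -0.1]]
  target ron [560.7 326.9]
  target ost [616.7 327.6]
suture origin [393.8 324.3] x-axis yaw 93.4 resid [[0.7, -0.5], [-0.8, -0.4], [-0.0, 0.3], [0.1, 0.6]]
  target nh [363.9 322.5]
  target tw [425.8 326.2]
tweezers 411 rect [482.3 153.8] [152.4  15.2] 6.7 axis yaw 5.8 len 152 mid [482.4 153. ]
   y=-60 s -3.5..4.6 centre [422.6 147.4] z95 10.4
   y=-30 s -7.0..7.0 centre [452.5 149.9] z95 10.6
   y=-15 s -6.9..8.3 centre [467.4 152.1] z95 10.7
   y=0 s -6.5..7.1 centre [482.3 153.3] z95 10.2
   y=15 s -6.5..6.5 centre [497.3 154.5] z95 8.6
   y=30 s -5.5..5.5 centre [512.2 156. ] z95 7.5
   y=60 s -4.0..3.1 centre [542.1 15
[... 671 characters left out ...]
centre [433.7 -29.8] z95 14.2
   y=0 s -12.9..12.0 centre [448.5 -27.5] z95 13.7
   y=15 s -13.3..9.2 centre [463.6 -27.8] z95 13.0
   y=30 s -7.5..6.4 centre [478.4 -24.9] z95 16.0
   y=60 s -10.8..8.2 centre [508.4 -23. ] z95 13.0
needle_holder 1113 rect [ 446.1 -118.6] [ 59.8 159.4] 74.5 axis yaw -4.8 len 161 mid [ 450.  -107.5]
   y=-60 s -30.3..29.5 centre [ 390.1 -102.8] z95 6.0
   y=-30 s -12.4..12.8 centre [ 420.1 -104.8] z95 6.8
   y=-15 s -11.3..11.6 centre [ 435.  -106.1] z95 6.4
   y=0 s -10.6..9.3 centre [ 449.9 -108.1] z95 5.8
   y=15 s -10.1..9.2 centre [ 464.9 -109.2] z95 6.1
   y=30 s -9.7..7.9 centre [ 479.8 -110.9] z95 6.5
   y=60 s -6.5..6.1 centre [ 509.7 -112.7] z95 7.0
```

Spacings and sizes agree with the description: cradle residuals are under 1 mm, and lengths come out at 152, 185, 180 and 161 mm. The targets are rongeur (560.7,326.9), osteotome (616.7,327.6), needle holder (363.9,322.5) and tweezers (425.8,326.2).

What could be mistaken for each one (w2 pixels):
- **Rongeur:** at (526,155), one black handle. Nothing else looks like it.
- **Osteotome:** at (457,155). The plain rods at (140,180) and (90,25) are no chisels.
- **Tweezers:** at (400,130). The other slim thing is at (407,8).
- **Needle holder:** gold rings at (562,200). The plain-ringed tools at (139,105) and in the pile are not it.
- **Suture basket:** grey at (280,195), not the red one at (25,183).

One close crop to check the choice, then go to the rongeur.

Run:
```python
from h import *
d=np.load("w2.npz"); cv2.imwrite("pics/crop.png",cv2.resize(d["img"][60:240,370:640,::-1],None,fx=2.9,fy=2.9,interpolation=cv2.INTER_CUBIC))
W=cloud(d); p=W.reshape(-1,3); k=(p[:,0]>430)&(p[:,0]<475)&(p[:,1]>-170)&(p[:,1]<-122)&(p[:,2]>4); print("clutter by needle holder",k.sum())
```

```text
clutter by needle holder 1
```

View pics/crop.png

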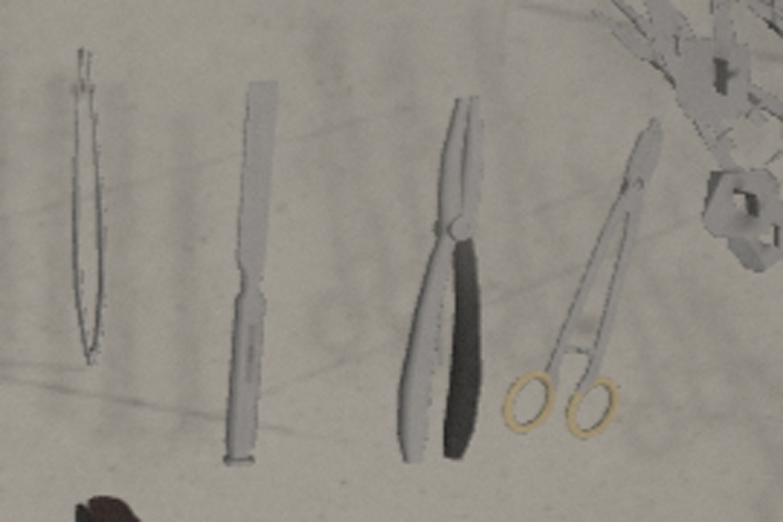

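apply_moves(
  increments=[
    {"gripper": 70, "delta_pos": [0, 0, 0], "dr": [-0.084, 0, 0]},
    {"gripper": 70, "delta_pos": [2.12, 3.27, 0.246], "dr": [0, 0, 0]},
    {"gripper": 70, "delta_pos": [2.12, 3.27, 0.246], "dr": [0, 0, 0]},
    {"gripper": 70, "delta_pos": [2.12, 3.27, 0.246], "dr": [0, 0, 0]},
    {"gripper": 70, "delta_pos": [2.12, 3.27, 0.246], "dr": [0, 0, 0]},
  ],
)

```text
t: 3.17
ee_pos: [430.5, 130.7, 165.7]
orientation: [2.178, 0.093, -2.177]
ft_force: [1.5, 0.1, 0.1]
width: 62.1
```

apply_moves(
  increments=[
    {"gripper": 70, "delta_pos": [2.12, 3.27, 0.246], "dr": [0, 0, 0]},
    {"gripper": 70, "delta_pos": [2.12, 3.27, 0.246], "dr": [0, 0, 0]},
    {"gripper": 70, "delta_pos": [2.12, 3.27, 0.246], "dr": [0, 0, 0]},
    {"gripper": 70, "delta_pos": [2.12, 3.27, 0.246], "dr": [0, 0, 0]},
    {"gripper": 70, "delta_pos": [2.12, 3.27, 0.246], "dr": [0, 0, 0]},
  ],
)

```text
t: 3.58
ee_pos: [431.7, -33.4, 59.7]
orientation: [2.178, 0.092, -2.178]
ft_force: [1.0, 0.5, -1.1]
width: 61.7
```

```bash
python3 -c "
from h import *
plan((433.7,-29.8,11),-84.9)"
```

```text
t 3.58 tcp [431.7 -33.4  59.7] toolx [ 0. -0. -1.] jawyaw -85.1 w 61.7 F [ 1.   0.5 -1.1] q6 1.38
 shift cm [ 4.87 -0.34 -0.23]
 turn about tool x rad -0.004
```

The crop confirms the choice: plain tweezers, a chisel with a thicker handle, pliers with one black handle, and the gold-ringed needle holder. Descending.

apply_moves(
  increments=[
    {"gripper": 70, "delta_pos": [1.0, 0, 0], "dr": [0, 0, 0]},
    {"gripper": 70, "delta_pos": [1.0, 0, 0], "dr": [0, 0, 0]},
    {"gripper": 70, "delta_pos": [1.0, 0, 0], "dr": [0, 0, 0]},
    {"gripper": 70, "delta_pos": [0, 0, 0], "dr": [0, 0, 0]},
    {"gripper": 70, "delta_pos": [0, 0, 0], "dr": [0, 0, 0]},
  ],
)

```text
t: 4.0
ee_pos: [432.5, -29.8, 30.2]
orientation: [2.177, 0.094, -2.178]
ft_force: [0.2, 0.1, -0.0]
width: 61.2
```

```bash
python3 -c "
from h import *
plan((433.7,-29.8,11),-84.9)"
```

```text
t 4.00 tcp [432.5 -29.8  30.2] toolx [-0.001  0.    -1.   ] jawyaw -85.0 w 61.2 F [ 0.2  0.1 -0. ] q6 1.39
 shift cm [ 1.92  0.01 -0.12]
 turn about tool x rad -0.003
```

apply_moves(
  increments=[
    {"gripper": 70, "delta_pos": [1.0, 0, -0.1], "dr": [0, 0, 0]},
    {"gripper": 70, "delta_pos": [0.92, 0, 0], "dr": [0, 0, 0]},
    {"gripper": 0, "delta_pos": [0, 0, 0], "dr": [0, 0, 0]},
    {"gripper": 0, "delta_pos": [0, 0, 0], "dr": [0, 0, 0]},
    {"gripper": 0, "delta_pos": [0, 0, 0], "dr": [0, 0, 0]},
  ],
)

```text
t: 4.42
ee_pos: [433.6, -30.3, 11.0]
orientation: [2.177, 0.093, -2.178]
ft_force: [0.3, -0.4, 0.3]
width: 45.1
```

apply_moves(
  increments=[
    {"gripper": 0, "delta_pos": [0, 0, 0], "dr": [0, 0, 0]},
    {"gripper": 0, "delta_pos": [0, 0, 0], "dr": [0, 0, 0]},
    {"gripper": 0, "delta_pos": [-0.5, 0, 0], "dr": [0, 0, 0]},
    {"gripper": 0, "delta_pos": [-1.5, 0, 0], "dr": [0, 0, 0]},
    {"gripper": 0, "delta_pos": [-2, 0, 0], "dr": [0, 0, 0]},
  ],
)

```text
t: 4.83
ee_pos: [432.6, -30.5, 51.0]
orientation: [2.175, 0.093, -2.181]
ft_force: [0.9, -0.3, 0.3]
width: 11.6
```

```bash
python3 -c "
from h import *
plan()"
```

```text
t 4.83 tcp [432.6 -30.5  51. ] toolx [-0.003  0.    -1.   ] jawyaw -85.2 w 11.6 F [ 0.9 -0.3  0.3] q6 1.39
```

The fingers were still closing when I lifted, so they passed over the top of the rongeur. I'll reopen, rise and re-measure.

apply_moves(
  increments=[
    {"gripper": 70, "delta_pos": [-4, 0, 1], "dr": [0, 0, 0]},
    {"gripper": 70, "delta_pos": [-4, 0, 2], "dr": [0, 0, 0]},
    {"gripper": 70, "delta_pos": [-4, 0, 2], "dr": [0, 0, 0]},
    {"gripper": 70, "delta_pos": [0, 0, 0], "dr": [0, 0, 0]},
    {"gripper": 70, "delta_pos": [0, 0, 0], "dr": [0, 0, 0]},
  ],
)

```text
t: 5.25
ee_pos: [387.7, -34.8, 168.1]
orientation: [2.185, 0.091, -2.171]
ft_force: [0.4, 0.1, -1.1]
width: 41.8
```

```bash
cat >> meas.py <<'E'
def inst(W,uv,lo=3,hi=25,qs=(-60,-30,-15,0,15,30,60)):
    p=comp(W,uv,lo,hi); xy=p[:,:2]; e=xy-xy.mean(0); ax=np.linalg.svd(e,full_matrices=False)[2][0]; ax*=np.sign(ax[0]) if abs(ax[0])>.5 else np.sign(ax[1])
    nn=np.array([-ax[1],ax[0]]); t=e@ax; s=e@nn; mid=xy.mean(0)+ax*(t.max()+t.min())/2
    print(len(p),"axis yaw %.1f"%np.degrees(np.arctan2(ax[1],ax[0])),"len %.0f"%np.ptp(t),"mid",mid.round(1))
    for q in qs:
        k=abs(t-(t.max()+t.min())/2-q)<5
        if k.any(): print("   y=%d s %.1f..%.1f centre"%(q,s[k].min(),s[k].max()),(mid+ax*q+nn*(s[k].min()+s[k].max())/2).round(1),"z95 %.1f"%np.percentile(p[k,2],95))
E
python3 - <<'E'
from meas import *
plan()
d=ctrl.get_image("wrist"); np.savez("w3.npz",**d); W=cloud(d)
uv=proj(d,[(478,-25,13)])[0].round().astype(int); print(uv)
inst(W,tuple(uv))
cv2.imwrite("pics/w3.png",d["img"][:,:,::-1])
E
```

```text
t 5.25 tcp [387.7 -34.8 168.1] toolx [ 0.007 -0.001 -1.   ] jawyaw -85.2 w 41.8 F [ 0.4  0.1 -1.1] q6 1.37
[319 104]
2860 axis yaw 5.5 len 180 mid [449.2 -29.3]
   y=-60 s -19.0..19.2 centre [389.4 -34.9] z95 14.9
   y=-30 s -17.8..17.2 centre [419.3 -32.4] z95 14.3
   y=-15 s -15.4..15.6 centre [434.2 -30.6] z95 14.0
   y=0 s -13.1..14.3 centre [449.1 -28.7] z95 13.1
   y=15 s -10.9..10.5 centre [464.1 -28.1] z95 12.7
   y=30 s -7.7..7.8 centre [479.  -26.3] z95 15.8
   y=60 s -9.0..8.4 centre [508.9 -23.8] z95 12.7
```

View pics/w3.png

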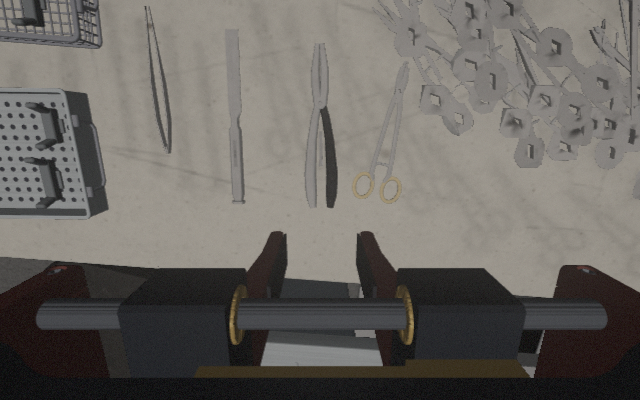

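The rongeur did not move: its grip point is (434.2,-30.6). The picture shows it at (320,125), with nothing else disturbed. I'll retry with a longer close.

apply_moves(
  increments=[
    {"gripper": 60, "delta_pos": [2.4, 0, -1.7], "dr": [0, 0, 0]},
    {"gripper": 60, "delta_pos": [2.4, 0, -1.7], "dr": [0, 0, 0]},
    {"gripper": 60, "delta_pos": [2.4, 0, -1.66], "dr": [0, 0, 0]},
    {"gripper": 60, "delta_pos": [2.4, 0, 0], "dr": [0, 0, 0]},
    {"gripper": 60, "delta_pos": [2.4, 0, 0], "dr": [0, 0, 0]},
  ],
)

```text
t: 5.72
ee_pos: [437.0, -30.0, 42.4]
orientation: [2.175, 0.093, -2.181]
ft_force: [-0.1, -0.0, -0.2]
width: 52.6
```

apply_moves(
  increments=[
    {"gripper": 60, "delta_pos": [2, 0, 0], "dr": [0, 0, 0]},
    {"gripper": 60, "delta_pos": [1.5, 0, 0], "dr": [0, 0, 0]},
    {"gripper": 60, "delta_pos": [0.4, 0, 0], "dr": [0, 0, 0]},
    {"gripper": 0, "delta_pos": [0, 0, 0], "dr": [0, 0, 0]},
    {"gripper": 0, "delta_pos": [0, 0, 0], "dr": [0, 0, 0]},
  ],
)

```text
t: 6.13
ee_pos: [436.5, -30.2, 5.8]
orientation: [2.176, 0.093, -2.181]
ft_force: [0.6, 0.1, 0.5]
width: 42.8
```

apply_moves(
  increments=[
    {"gripper": 0, "delta_pos": [0, 0, 0], "dr": [0, 0, 0]},
    {"gripper": 0, "delta_pos": [0, 0, 0], "dr": [0, 0, 0]},
    {"gripper": 0, "delta_pos": [0, 0, 0], "dr": [0, 0, 0]},
    {"gripper": 0, "delta_pos": [0, 0, 0], "dr": [0, 0, 0]},
    {"gripper": 0, "delta_pos": [0, 0, 0], "dr": [0, 0, 0]},
  ],
)

```text
t: 6.55
ee_pos: [437.4, -30.3, 7.2]
orientation: [2.179, 0.092, -2.177]
ft_force: [-0.3, 0.0, 0.5]
width: 9.6
```

```bash
python3 -c "
from h import *
plan()"
```

```text
t 6.55 tcp [437.4 -30.3   7.2] toolx [ 0.001 -0.    -1.   ] jawyaw -85.1 w 9.6 F [-0.3  0.   0.5] q6 1.39
```

The width went to 9.6 mm without resistance. I'll look at the side view.

Run:
```python
from h import *
d=ctrl.get_image("side"); c=proj(d,[(437,-30,10)])[0].astype(int); print(c)
a=d["img"][c[1]-70:c[1]+50,c[0]-90:c[0]+70,::-1]
w=ctrl.get_image("wrist")["img"][40:400,140:500,::-1]
a=cv2.resize(a,None,fx=2.6,fy=2.6,interpolation=cv2.INTER_CUBIC); w=cv2.resize(w,(a.shape[0],a.shape[0]))
cv2.imwrite("pics/c4.png",np.hstack([a,w])); plan()
```

```text
[307 280]
t 6.65 tcp [437.2 -30.3   7. ] toolx [ 0.001 -0.    -1.   ] jawyaw -85.1 w 2.1 F [ 0.3 -0.5 -0. ] q6 1.39
```

View pics/c4.png

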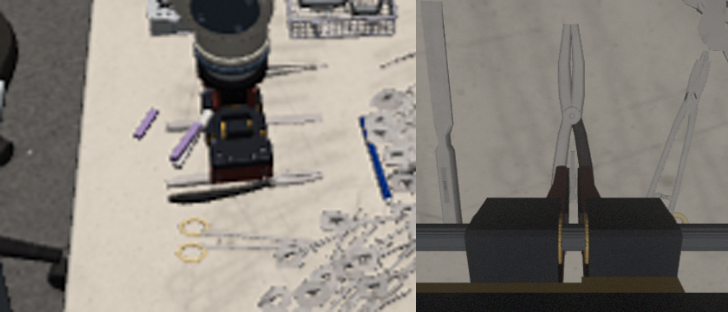

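The wrist half shows the closed fingers over the handles just below the joint, so they may be standing higher than reported. I'll measure fingertip height from depth.

Run:
```python
from h import *
d=ctrl.get_image("wrist"); np.savez("w4.npz",**d); W=cloud(d); o,R=plan()
L=(W-o["ee_pos"])@R   # tool frame
print(proj(d,[o["ee_pos"]]))
for v in range(180,290,8):
    print(v,[ "%.0f/%.0f/%.0f"%tuple(L[v,u]) for u in range(296,350,6)])
```

```text
t 6.70 tcp [437.1 -30.2   6.8] toolx [ 0. -0. -1.] jawyaw -85.1 w 1.1 F [ 0.6 -0.2 -0.5] q6 1.39
[[320.90449668 233.80964255]]
180 ['7/-16/-35', '6/-12/-35', '-2/-8/-37', '-8/-4/-38', '-7/-1/-38', '-9/3/-38', '-1/7/-37', '7/11/-35', '7/15/-35']
188 ['7/-16/-30', '7/-13/-30', '-4/-8/-32', '-5/-4/-33', '7/-1/-30', '-5/3/-33', '-4/7/-32', '6/11/-30', '5/15/-30']
196 ['6/-17/-25', '6/-13/-25', '-6/-8/-28', '-4/-4/-27', '5/-1/-25', '-5/3/-27', '-5/7/-27', '8/12/-24', '8/16/-24']
204 ['6/-17/-19', '6/-13/-19', '-7/-8/-23', '-3/-4/-22', '5/-1/-19', '-4/3/-22', '-5/7/-22', '-2/11/-21', '7/16/-19']
212 ['6/-17/-13', '-2/-12/-16', '-7/-8/-17', '-2/-4/-16', '7/-1/-13', '-2/3/-16', '-5/7/-17', '-3/11/-16', '6/16/-13']
220 ['6/-17/-8', '-6/-12/-12', '-5/-8/-11', '-3/-4/-11', '6/-1/-8', '7/3/-7', '-6/7/-12', '-4/11/-11', '7/16/-7']
228 ['8/-17/-1', '-5/-12/-6', '-6/-8/-7', '7/-5/-2', '6/-1/-2', '5/3/-2', '-6/7/-6', '-6/11/-6', '7/16/-1']
236 ['6/-17/4', '-5/-12/-1', '-31/-7/-11', '-30/-4/-11', '5/-1/3', '-29/3/-10', '-29/6/-10', '-30/10/-11', '-2/15/1']
244 ['5/-17/10', '-6/-12/5', '-42/-7/-11', '-40/-4/-10', '4/-1/9', '-38/3/-10', '-41/6/-11', '-40/9/-10', '-4/15/6']
252 ['-1/-17/13', '-50/-9/-11', '-50/-6/-11', '-49/-3/-10', '3/-1/15', '-46/3/-9', '-50/6/-11', '-51/8/-11', '-4/15/11']
260 ['-2/-17/18', '-59/-9/-11', '-59/-6/-11', '-60/-3/-11', '2/-1/20', '-56/2/-9', '-60/5/-11', '-60/8/-11', '-59/11/-11']
268 ['-107/-7/-32', '-107/-5/-33', '-108/-4/-33', '-68/-3/-11', '2/-1/26', '-64/2/-9', '-109/3/-33', '-107/5/-33', '-108/7/-33']
276 ['-112/-7/-33', '-112/-5/-33', '-112/-3/-33', '-73/-3/-11', '6/-1/35', '-71/2/-9', '-113/3/-33', '-112/5/-33', '-112/6/-33']
284 ['-116/-6/-33', '-116/-5/-33', '-117/-3/-33', '-79/-3/-10', '7/-1/42', '-77/2/-9', '-116/3/-33', '-115/5/-32', '-117/6/-34']
```

Run:
```python
from h import *
from scipy.spatial.transform import Rotation as Rn
for f in ("w1","w2","w4"):
    d=np.load(f+".npz"); W=cloud(d)
    K,r,t=cam(d); C=cv2.Rodrigues(r)[0]; c=-C.T@t
    # camera->tool: C@R = M (measured above), cam at (-184,0,-74.2) in tool
    M=np.array([[0,1,0],[-.274,0,.962],[.962,0,.274]])
    L=(W-c)@C.T@M+np.array([-184,0,-74.2])
    m=(L[...,0]<-9)&(L[...,0]>-60)&(abs(L[...,1])<65)&(L[...,2]>-25)&(L[...,2]<25)
    v,u=np.nonzero(m); k=v<245
    print(f,m.sum(),"x max %.1f"%np.nanpercentile(L[m][:,0],99.5),"rows min",v.min())
    for y0 in range(-60,60,4):
        s=m&(L[...,1]>=y0)&(L[...,1]<y0+4)
        if s.sum()>5: q=L[s]; i=q[:,0].argmax(); print("  y",y0,s.sum(),"tip x %.1f"%q[i,0],"z %.1f"%q[i,2],"zmin %.1f"%q[:,2].min())
```

```text
w1 2617 x max -22.2 rows min 231
  y -56 46 tip x -25.2 z -10.6 zmin -11.2
  y -52 227 tip x -21.7 z -10.5 zmin -11.5
  y -48 361 tip x -21.8 z -10.5 zmin -11.4
  y -44 668 tip x -21.9 z -8.0 zmin -9.8
  y 40 284 tip x -22.8 z 9.8 zmin -9.7
  y 44 735 tip x -21.4 z 1.8 zmin -11.3
  y 48 239 tip x -21.5 z -10.4 zmin -11.3
  y 52 57 tip x -23.0 z -10.4 zmin -11.3
w2 2620 x max -22.0 rows min 231
  y -56 48 tip x -24.7 z -10.4 zmin -11.3
  y -52 226 tip x -21.0 z -10.2 zmin -11.6
  y -48 363 tip x -21.9 z -10.5 zmin -11.3
  y -44 671 tip x -21.5 z 9.8 zmin -9.9
  y 40 277 tip x -22.5 z 9.2 zmin -9.7
  y 44 736 tip x -21.4 z 10.5 zmin -11.3
  y 48 230 tip x -21.8 z -10.5 zmin -11.4
  y 52 69 tip x -23.6 z -10.6 zmin -11.3
w4 1054 x max -21.8 rows min 231
  y -12 114 tip x -22.8 z -10.3 zmin -11.4
  y -8 236 tip x -21.6 z -10.4 zmin -11.4
  y -4 178 tip x -21.6 z -8.5 zmin -11.4
  y 0 162 tip x -22.9 z -10.3 zmin -11.2
  y 4 232 tip x -21.5 z -10.4 zmin -11.4
  y 8 132 tip x -21.1 z -10.2 zmin -11.3
```

Three views agree: the fingertips stand about 22 mm behind the reported TCP, not 8 mm ahead. The bench depth is right in the same pictures, so the tip height is TCP z + 22. That explains both empty closes: the fingers shut above the rongeur. I'll open, go 25 mm lower in steps while watching force, and close.

apply_moves(
  increments=[
    {"gripper": 60, "delta_pos": [0, 0, 0.15], "dr": [0, 0, 0]},
    {"gripper": 60, "delta_pos": [0, 0, 0.15], "dr": [0, 0, 0]},
    {"gripper": 60, "delta_pos": [0, 0, 0], "dr": [0, 0, 0]},
    {"gripper": 60, "delta_pos": [0, 0, 0], "dr": [0, 0, 0]},
    {"gripper": 60, "delta_pos": [0, 0, 0], "dr": [0, 0, 0]},
  ],
)

```text
t: 7.12
ee_pos: [434.0, -30.5, 6.6]
orientation: [2.178, 0.092, -2.178]
ft_force: [0.2, 0.2, 0.6]
width: 30.9
```

apply_moves(
  increments=[
    {"gripper": 60, "delta_pos": [0, 0, 0], "dr": [0, 0, 0]},
    {"gripper": 60, "delta_pos": [0, 0, 0], "dr": [0, 0, 0]},
    {"gripper": 60, "delta_pos": [0, 0, 0], "dr": [0, 0, 0]},
    {"gripper": 60, "delta_pos": [0.7, 0, 0], "dr": [0, 0, 0]},
    {"gripper": 60, "delta_pos": [0.7, 0, 0], "dr": [0, 0, 0]},
  ],
)

```text
t: 7.53
ee_pos: [434.4, -30.5, -7.6]
orientation: [2.179, 0.092, -2.177]
ft_force: [0.9, -0.5, -0.5]
width: 52.5
```

apply_moves(
  increments=[
    {"gripper": 60, "delta_pos": [0.5, 0, 0], "dr": [0, 0, 0]},
    {"gripper": 60, "delta_pos": [0.3, 0, 0], "dr": [0, 0, 0]},
    {"gripper": 60, "delta_pos": [0.2, 0, 0], "dr": [0, 0, 0]},
    {"gripper": 60, "delta_pos": [0.1, 0, 0], "dr": [0, 0, 0]},
    {"gripper": 60, "delta_pos": [0, 0, 0], "dr": [0, 0, 0]},
  ],
)

```text
t: 7.95
ee_pos: [433.8, -30.5, -18.7]
orientation: [2.177, 0.093, -2.179]
ft_force: [0.5, 0.1, 0.4]
width: 52.5
```

apply_moves(
  increments=[
    {"gripper": 0, "delta_pos": [0, 0, 0], "dr": [0, 0, 0]},
    {"gripper": 0, "delta_pos": [0, 0, 0], "dr": [0, 0, 0]},
    {"gripper": 0, "delta_pos": [0, 0, 0], "dr": [0, 0, 0]},
    {"gripper": 0, "delta_pos": [0, 0, 0], "dr": [0, 0, 0]},
    {"gripper": 0, "delta_pos": [0, 0, 0], "dr": [0, 0, 0]},
  ],
)

```text
t: 8.37
ee_pos: [434.1, -30.5, -18.2]
orientation: [2.178, 0.092, -2.178]
ft_force: [-0.3, 0.8, 1.1]
width: 31.5
```

```bash
python3 -c "
from h import *
plan((433.7,-30.6,-19),-84.8)"
```

```text
t 8.37 tcp [434.1 -30.5 -18.2] toolx [ 0. -0. -1.] jawyaw -85.1 w 31.5 F [-0.3  0.8  1.1] q6 1.39
 shift cm [0.08 0.01 0.04]
 turn about tool x rad -0.006
```

The rongeur is held at 31.5 mm. Lift, turn and carry.

apply_moves(
  increments=[
    {"gripper": 0, "delta_pos": [0, 0, 0], "dr": [0, 0, 0]},
    {"gripper": 0, "delta_pos": [-0.5, 0, 0], "dr": [0, 0, 0]},
    {"gripper": 0, "delta_pos": [-1.5, 0, 0], "dr": [0, 0, 0]},
    {"gripper": 0, "delta_pos": [-2, 0, 0], "dr": [0, 0, 0]},
    {"gripper": 0, "delta_pos": [-2, 0, 0], "dr": [-0.05, 0, 0]},
  ],
)

```text
t: 8.78
ee_pos: [433.3, -30.4, 42.1]
orientation: [2.15, 0.145, -2.154]
ft_force: [0.6, 0.8, -1.1]
width: 31.9
```

apply_moves(
  increments=[
    {"gripper": 0, "delta_pos": [-1, 0, 0], "dr": [-0.12, 0, 0]},
    {"gripper": 0, "delta_pos": [-0.85, 0, 0], "dr": [-0.12, 0, 0]},
    {"gripper": 0, "delta_pos": [0, 0, 0], "dr": [-0.12, 0, 0]},
    {"gripper": 0, "delta_pos": [0, 0, 0], "dr": [-0.12, 0, 0]},
    {"gripper": 0, "delta_pos": [0, 0, 0], "dr": [-0.12, 0, 0]},
  ],
)

```text
t: 9.2
ee_pos: [434.0, -30.5, 60.7]
orientation: [1.79, 0.694, -1.789]
ft_force: [0.5, -0.6, -0.8]
width: 31.6
```

apply_moves(
  increments=[
    {"gripper": 0, "delta_pos": [0, 0, 0], "dr": [-0.12, 0, 0]},
    {"gripper": 0, "delta_pos": [0, 0, 0], "dr": [-0.12, 0, 0]},
    {"gripper": 0, "delta_pos": [0, 0, 0], "dr": [-0.12, 0, 0]},
    {"gripper": 0, "delta_pos": [0, 0, 0], "dr": [-0.12, 0, 0]},
    {"gripper": 0, "delta_pos": [0, 0, 0], "dr": [-0.12, 0, 0]},
  ],
)

```text
t: 9.62
ee_pos: [433.8, -30.5, 60.3]
orientation: [1.377, 1.092, -1.377]
ft_force: [-0.8, -0.6, -1.4]
width: 31.2
```

apply_moves(
  increments=[
    {"gripper": 0, "delta_pos": [0, 0, 0], "dr": [-0.12, 0, 0]},
    {"gripper": 0, "delta_pos": [0, 0, 0], "dr": [-0.119, 0, 0]},
    {"gripper": 0, "delta_pos": [0, 0.8, -2.0], "dr": [0, 0, 0]},
    {"gripper": 0, "delta_pos": [0, 1.3, -3.5], "dr": [0, 0, 0]},
    {"gripper": 0, "delta_pos": [0, 1.3, -3.5], "dr": [0, 0, 0]},
  ],
)

```text
t: 10.03
ee_pos: [467.7, 60.0, 60.4]
orientation: [1.209, 1.209, -1.209]
ft_force: [0.3, 0.1, -1.4]
width: 31.6
```

apply_moves(
  increments=[
    {"gripper": 0, "delta_pos": [0, 1.3, -3.5], "dr": [0, 0, 0]},
    {"gripper": 0, "delta_pos": [0, 1.3, -3.5], "dr": [0, 0, 0]},
    {"gripper": 0, "delta_pos": [0, 1.3, -3.5], "dr": [0, 0, 0]},
    {"gripper": 0, "delta_pos": [0, 1.3, -3.5], "dr": [0, 0, 0]},
    {"gripper": 0, "delta_pos": [0, 1.3, -3.5], "dr": [0, 0, 0]},
  ],
)

```text
t: 10.45
ee_pos: [532.2, 236.6, 60.3]
orientation: [1.206, 1.211, -1.207]
ft_force: [1.6, 0.1, -1.2]
width: 31.7
```

apply_moves(
  increments=[
    {"gripper": 0, "delta_pos": [0, 1.3, -3.5], "dr": [0, 0, 0]},
    {"gripper": 0, "delta_pos": [0, 1.6, -3.0], "dr": [0, 0, 0]},
    {"gripper": 0, "delta_pos": [0, 0, -1.2], "dr": [0, 0, 0]},
    {"gripper": 0, "delta_pos": [0, 0, 0], "dr": [0, 0, 0]},
    {"gripper": 0, "delta_pos": [0, 0, 0], "dr": [0, 0, 0]},
  ],
)

```text
t: 10.87
ee_pos: [559.9, 311.6, 59.7]
orientation: [1.205, 1.212, -1.208]
ft_force: [-0.9, -0.7, -1.3]
width: 31.7
```

Run:
```python
from meas import *
plan((560.9,311.7,-2),.35)
d=ctrl.get_image("wrist"); np.savez("w5.npz",**d); cv2.imwrite("pics/w5.png",d["img"][:,:,::-1])
```

```text
t 10.87 tcp [559.9 311.6  59.7] toolx [-0.001 -0.001 -1.   ] jawyaw 0.2 w 31.7 F [-0.9 -0.7 -1.3] q6 0.49
 shift cm [ 6.17  0.11 -0.01]
 turn about tool x rad -0.002
```

View pics/w5.png

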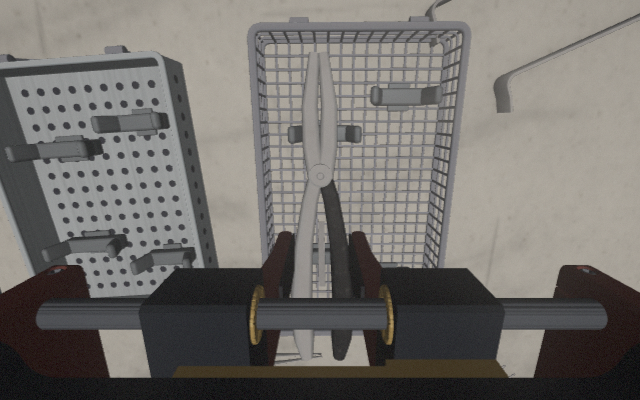

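The rongeur hangs over its line at (320,180), jaws over the narrow cradle at (325,133). Setting it down slowly.

apply_moves(
  increments=[
    {"gripper": 0, "delta_pos": [1, 0.1, 0], "dr": [0, 0, 0]},
    {"gripper": 0, "delta_pos": [2, 0, 0], "dr": [0, 0, 0]},
    {"gripper": 0, "delta_pos": [1.5, 0, 0], "dr": [0, 0, 0]},
    {"gripper": 0, "delta_pos": [0.7, 0, 0], "dr": [0, 0, 0]},
    {"gripper": 0, "delta_pos": [0.4, 0, 0], "dr": [0, 0, 0]},
  ],
)

```text
t: 11.33
ee_pos: [560.8, 310.4, 2.2]
orientation: [1.205, 1.211, -1.211]
ft_force: [-0.1, -0.4, -1.2]
width: 31.8
```

apply_moves(
  increments=[
    {"gripper": 0, "delta_pos": [0.3, 0, 0], "dr": [0, 0, 0]},
    {"gripper": 0, "delta_pos": [0.2, 0, 0], "dr": [0, 0, 0]},
    {"gripper": 0, "delta_pos": [0.1, 0, 0], "dr": [0, 0, 0]},
    {"gripper": 0, "delta_pos": [0, 0, 0], "dr": [0, 0, 0]},
    {"gripper": 0, "delta_pos": [0, 0, 0], "dr": [0, 0, 0]},
  ],
)

```text
t: 11.75
ee_pos: [562.3, 312.1, -1.4]
orientation: [1.208, 1.21, -1.206]
ft_force: [0.4, -0.5, -1.1]
width: 31.7
```

```bash
python3 -c "
from h import *
plan((560.9,311.7,-2),.35)"
```

```text
t 11.75 tcp [562.3 312.1  -1.4] toolx [ 0.001  0.    -1.   ] jawyaw 0.2 w 31.7 F [ 0.4 -0.5 -1.1] q6 0.49
 shift cm [ 0.06 -0.14  0.04]
 turn about tool x rad -0.003
```

apply_moves(
  increments=[
    {"gripper": 0, "delta_pos": [0.1, 0, 0], "dr": [0, 0, 0]},
    {"gripper": 0, "delta_pos": [0.1, 0, 0], "dr": [0, 0, 0]},
    {"gripper": 0, "delta_pos": [0, 0, 0], "dr": [0, 0, 0]},
    {"gripper": 0, "delta_pos": [0, 0, 0], "dr": [0, 0, 0]},
    {"gripper": 52, "delta_pos": [0, 0, 0], "dr": [0, 0, 0]},
  ],
)

```text
t: 12.17
ee_pos: [562.5, 312.3, -2.8]
orientation: [1.208, 1.21, -1.206]
ft_force: [-0.3, -0.2, 1.0]
width: 35.4
```

apply_moves(
  increments=[
    {"gripper": 52, "delta_pos": [0, 0, 0], "dr": [0, 0, 0]},
    {"gripper": 52, "delta_pos": [0, 0, 0], "dr": [0, 0, 0]},
    {"gripper": 52, "delta_pos": [0, 0, 0], "dr": [0, 0, 0]},
    {"gripper": 52, "delta_pos": [-1, 0, 0], "dr": [0, 0, 0]},
    {"gripper": 52, "delta_pos": [-2, 0, 0], "dr": [0, 0, 0]},
  ],
)

```text
t: 12.58
ee_pos: [560.2, 310.9, 24.5]
orientation: [1.203, 1.212, -1.211]
ft_force: [-0.6, -0.9, -0.2]
width: 45.9
```

apply_moves(
  increments=[
    {"gripper": 52, "delta_pos": [-4, 0, 0], "dr": [0, 0, 0]},
    {"gripper": 52, "delta_pos": [-4, 0, 0], "dr": [0, 0, 0]},
    {"gripper": 52, "delta_pos": [-4, 0, 0], "dr": [0, 0, 0]},
    {"gripper": 52, "delta_pos": [-4, 0, 0], "dr": [0, 0, 0]},
    {"gripper": 52, "delta_pos": [0, 0, 0], "dr": [0, 0, 0]},
  ],
)

```text
t: 13.0
ee_pos: [566.4, 314.2, 195.8]
orientation: [1.218, 1.206, -1.195]
ft_force: [1.2, 1.5, 0.5]
width: 45.8
```

```bash
cat >> meas.py <<'E'
def tool_to(xyz,yaw):
    """remaining: turn (rad about tool x), then shift cm in axes after the turn"""
    o,R=plan(); yw=np.degrees(np.arctan2(R[1,1],R[0,1])); a=(yaw-yw+180)%360-180
    c,s=np.cos(np.radians(yaw)),np.sin(np.radians(yaw)); D=(np.array(xyz)-o["ee_pos"])/10
    print(" turn %.3f, then shift"%-np.radians(a),np.round([-D[2],c*D[0]+s*D[1],s*D[0]-c*D[1]],2))
E
python3 - <<'E'
from meas import *
tool_to((450,69.5,10),-87)
d=ctrl.get_image("wrist"); np.savez("w6.npz",**d); W=cloud(d)
uv=proj(d,[(560.7,350,28)])[0].round().astype(int); print(uv,W[uv[1],uv[0]])
inst(W,tuple(uv),22,50)
E
```

```text
t 13.00 tcp [566.4 314.2 195.8] toolx [ 0.012  0.007 -1.   ] jawyaw 0.2 w 45.8 F [1.2 1.5 0.5] q6 0.49
 turn 1.521, then shift [18.58 23.83 12.9 ]
[316 154] [561.22380099 349.06304586  24.68228352]
2407 axis yaw 90.9 len 181 mid [561.5 327.6]
   y=-60 s -19.0..19.2 centre [562.3 267.6] z95 30.8
   y=-30 s -17.8..17.1 centre [562.3 297.6] z95 30.1
   y=-15 s -15.5..15.4 centre [561.8 312.6] z95 29.7
   y=0 s -13.1..13.8 centre [561.1 327.5] z95 29.1
   y=15 s -10.8..11.0 centre [561.1 342.5] z95 28.5
   y=30 s -7.4..7.0 centre [561.2 357.6] z95 31.6
   y=60 s -9.0..8.6 centre [560.7 387.5] z95 28.1
```

The rongeur is seated within 1 mm, level (z rose by 15.9 mm at both ends), jaws to +x. Next I'll refine the others from the saved closer view w3.

Run:
```python
from meas import *
W=cloud(np.load("w3.npz"))
for uv in ((236,140),(162,80),(385,150)): inst(W,uv,2.6)
```

```text
1829 axis yaw 3.6 len 185 mid [448.1  67.8]
   y=-60 s -6.3..8.1 centre [388.2  65. ] z95 10.5
   y=-30 s -6.1..7.8 centre [418.1  66.8] z95 10.8
   y=-15 s -6.2..6.7 centre [433.1  67.1] z95 10.3
   y=0 s -5.5..5.7 centre [448.1  67.9] z95 9.2
   y=15 s -5.9..6.9 centre [463.1  69.2] z95 6.2
   y=30 s -6.7..7.2 centre [478.1  69.9] z95 5.0
   y=60 s -6.8..6.7 centre [508.   71.5] z95 4.5
971 axis yaw 5.7 len 148 mid [483.3 152.4]
   y=-60 s -4.3..4.4 centre [423.6 146.5] z95 10.7
   y=-30 s -7.4..7.7 centre [453.4 149.6] z95 10.2
   y=-15 s -7.4..7.5 centre [468.4 151. ] z95 9.5
   y=0 s -7.1..7.0 centre [483.3 152.4] z95 9.7
   y=15 s -6.6..7.8 centre [498.2 154.5] z95 8.6
   y=30 s -5.6..6.0 centre [513.1 155.5] z95 7.4
   y=60 s -3.6..3.8 centre [543.  158.4] z95 6.4
1 axis yaw 0.0 len 0 mid [ 435.6 -103.9]
   y=0 s 0.0..0.0 centre [ 435.6 -103.9] z95 2.9
```

apply_moves(
  increments=[
    {"gripper": 45, "delta_pos": [0.9, 0, 0], "dr": [0.1165, 0, 0]},
    {"gripper": 45, "delta_pos": [0.9, 0, 0], "dr": [0.1165, 0, 0]},
    {"gripper": 45, "delta_pos": [0.9, 0, 0], "dr": [0.1165, 0, 0]},
    {"gripper": 45, "delta_pos": [0.9, 0, 0], "dr": [0.1165, 0, 0]},
    {"gripper": 45, "delta_pos": [0.9, 0, 0], "dr": [0.1165, 0, 0]},
  ],
)

```text
t: 13.47
ee_pos: [561.1, 311.4, 139.6]
orientation: [1.624, 0.873, -1.628]
ft_force: [-0.6, -0.3, 0.5]
width: 39.4
```

apply_moves(
  increments=[
    {"gripper": 45, "delta_pos": [0.9, 0, 0], "dr": [0.1165, 0, 0]},
    {"gripper": 45, "delta_pos": [0.9, 0, 0], "dr": [0.1165, 0, 0]},
    {"gripper": 45, "delta_pos": [0.9, 0, 0], "dr": [0.1165, 0, 0]},
    {"gripper": 45, "delta_pos": [0.9, 0, 0], "dr": [0.1165, 0, 0]},
    {"gripper": 45, "delta_pos": [0.9, 0, 0], "dr": [0.1165, 0, 0]},
  ],
)

```text
t: 13.88
ee_pos: [561.0, 311.4, 94.5]
orientation: [1.997, 0.408, -2.002]
ft_force: [0.2, -0.2, -0.0]
width: 39.8
```

apply_moves(
  increments=[
    {"gripper": 45, "delta_pos": [0, 0, 0], "dr": [0.1165, 0, 0]},
    {"gripper": 45, "delta_pos": [0, 0, 0], "dr": [0.1165, 0, 0]},
    {"gripper": 45, "delta_pos": [0, 0, 0], "dr": [0.1165, 0, 0]},
    {"gripper": 45, "delta_pos": [0.7, 2.96, 1.69], "dr": [0, 0, 0]},
    {"gripper": 45, "delta_pos": [0.7, 2.96, 1.69], "dr": [0, 0, 0]},
  ],
)

```text
t: 14.3
ee_pos: [531.4, 251.0, 81.2]
orientation: [2.191, 0.067, -2.19]
ft_force: [-0.6, 0.4, 0.2]
width: 39.3
```

apply_moves(
  increments=[
    {"gripper": 45, "delta_pos": [0.7, 2.96, 1.69], "dr": [0, 0, 0]},
    {"gripper": 45, "delta_pos": [0.7, 2.96, 1.69], "dr": [0, 0, 0]},
    {"gripper": 45, "delta_pos": [0.7, 2.96, 1.69], "dr": [0, 0, 0]},
    {"gripper": 45, "delta_pos": [0.7, 2.96, 1.69], "dr": [0, 0, 0]},
    {"gripper": 45, "delta_pos": [0.7, 2.96, 1.69], "dr": [0, 0, 0]},
  ],
)

```text
t: 14.72
ee_pos: [454.3, 96.7, 46.3]
orientation: [2.189, 0.065, -2.193]
ft_force: [1.2, -1.6, 0.3]
width: 39.4
```

apply_moves(
  increments=[
    {"gripper": 45, "delta_pos": [0.7, 2.96, 1.69], "dr": [0, 0, 0]},
    {"gripper": 45, "delta_pos": [0, 0, 0], "dr": [0, 0, 0]},
    {"gripper": 45, "delta_pos": [0, 0, 0], "dr": [0, 0, 0]},
    {"gripper": 45, "delta_pos": [0, 0, 0], "dr": [0, 0, 0]},
    {"gripper": 45, "delta_pos": [0, 0, 0], "dr": [0, 0, 0]},
  ],
)

```text
t: 15.13
ee_pos: [442.0, 68.2, 40.2]
orientation: [2.192, 0.066, -2.19]
ft_force: [0.3, -0.3, 0.8]
width: 39.3
```

```bash
python3 -c "
from meas import *
tool_to((441,67.5,-19),-86.6)"
```

```text
t 15.13 tcp [442.   68.2  40.2] toolx [ 0.001  0.    -1.   ] jawyaw -86.6 w 39.3 F [ 0.3 -0.3  0.8] q6 1.64
 turn 0.001, then shift [5.92 0.07 0.11]
```

Descend 5.9 cm, close, and lift only after the width has stopped.

apply_moves(
  increments=[
    {"gripper": 45, "delta_pos": [1.8, 0, 0.1], "dr": [0, 0, 0]},
    {"gripper": 45, "delta_pos": [1.8, 0, 0], "dr": [0, 0, 0]},
    {"gripper": 45, "delta_pos": [1.3, 0, 0], "dr": [0, 0, 0]},
    {"gripper": 45, "delta_pos": [0.7, 0, 0], "dr": [0, 0, 0]},
    {"gripper": 45, "delta_pos": [0.3, 0, 0], "dr": [0, 0, 0]},
  ],
)

```text
t: 15.55
ee_pos: [440.1, 68.2, -19.7]
orientation: [2.19, 0.066, -2.192]
ft_force: [-0.9, -0.9, -0.3]
width: 39.7
```

apply_moves(
  increments=[
    {"gripper": 45, "delta_pos": [0, 0, 0], "dr": [0, 0, 0]},
    {"gripper": 0, "delta_pos": [0, 0, 0], "dr": [0, 0, 0]},
    {"gripper": 0, "delta_pos": [0, 0, 0], "dr": [0, 0, 0]},
    {"gripper": 0, "delta_pos": [0, 0, 0], "dr": [0, 0, 0]},
    {"gripper": 0, "delta_pos": [0, 0, 0], "dr": [0, 0, 0]},
  ],
)

```text
t: 15.97
ee_pos: [440.5, 67.5, -18.3]
orientation: [2.193, 0.065, -2.19]
ft_force: [-0.1, -0.1, -0.3]
width: 16.7
```

apply_moves(
  increments=[
    {"gripper": 0, "delta_pos": [0, 0, 0], "dr": [0, 0, 0]},
    {"gripper": 0, "delta_pos": [0, 0, 0], "dr": [0, 0, 0]},
    {"gripper": 0, "delta_pos": [0, 0, 0], "dr": [0, 0, 0]},
    {"gripper": 0, "delta_pos": [0, 0, 0], "dr": [0, 0, 0]},
    {"gripper": 0, "delta_pos": [0, 0, 0], "dr": [0, 0, 0]},
  ],
)

```text
t: 16.38
ee_pos: [440.5, 67.5, -18.4]
orientation: [2.192, 0.065, -2.19]
ft_force: [-0.0, 0.9, 6.9]
width: 13.7
```

```bash
python3 -c "
from meas import *
tool_to((616.7,317.6,60),.65)"
```

```text
t 16.38 tcp [440.5  67.5 -18.4] toolx [ 0.001  0.    -1.   ] jawyaw -86.6 w 13.7 F [-0.   0.9  6.9] q6 1.64
 turn -1.523, then shift [ -7.84  17.91 -24.81]
```

apply_moves(
  increments=[
    {"gripper": 0, "delta_pos": [-0.5, 0, 0], "dr": [0, 0, 0]},
    {"gripper": 0, "delta_pos": [-1.5, 0, 0], "dr": [0, 0, 0]},
    {"gripper": 0, "delta_pos": [-2, 0, 0], "dr": [0, 0, 0]},
    {"gripper": 0, "delta_pos": [-2, 0, 0], "dr": [0, 0, 0]},
    {"gripper": 0, "delta_pos": [-1.2, 0, 0], "dr": [-0.06, 0, 0]},
  ],
)

```text
t: 16.8
ee_pos: [440.4, 67.5, 54.8]
orientation: [2.161, 0.129, -2.159]
ft_force: [-0.1, -0.5, -0.8]
width: 13.4
```

apply_moves(
  increments=[
    {"gripper": 0, "delta_pos": [-0.64, 0, 0], "dr": [-0.122, 0, 0]},
    {"gripper": 0, "delta_pos": [0, 0, 0], "dr": [-0.122, 0, 0]},
    {"gripper": 0, "delta_pos": [0, 0, 0], "dr": [-0.122, 0, 0]},
    {"gripper": 0, "delta_pos": [0, 0, 0], "dr": [-0.122, 0, 0]},
    {"gripper": 0, "delta_pos": [0, 0, 0], "dr": [-0.122, 0, 0]},
  ],
)

```text
t: 17.22
ee_pos: [439.8, 67.4, 59.8]
orientation: [1.793, 0.69, -1.793]
ft_force: [-1.0, 1.0, -0.8]
width: 13.6
```

apply_moves(
  increments=[
    {"gripper": 0, "delta_pos": [0, 0, 0], "dr": [-0.122, 0, 0]},
    {"gripper": 0, "delta_pos": [0, 0, 0], "dr": [-0.122, 0, 0]},
    {"gripper": 0, "delta_pos": [0, 0, 0], "dr": [-0.122, 0, 0]},
    {"gripper": 0, "delta_pos": [0, 0, 0], "dr": [-0.122, 0, 0]},
    {"gripper": 0, "delta_pos": [0, 0, 0], "dr": [-0.122, 0, 0]},
  ],
)

```text
t: 17.63
ee_pos: [439.8, 67.4, 59.7]
orientation: [1.373, 1.094, -1.374]
ft_force: [-0.6, 0.4, -0.8]
width: 13.6
```

apply_moves(
  increments=[
    {"gripper": 0, "delta_pos": [0, 0, 0], "dr": [-0.122, 0, 0]},
    {"gripper": 0, "delta_pos": [0, 0, 0], "dr": [-0.121, 0, 0]},
    {"gripper": 0, "delta_pos": [0, 1.0, -1.5], "dr": [0, 0, 0]},
    {"gripper": 0, "delta_pos": [0, 2.2, -3.1], "dr": [0, 0, 0]},
    {"gripper": 0, "delta_pos": [0, 2.2, -3.1], "dr": [0, 0, 0]},
  ],
)

```text
t: 18.05
ee_pos: [492.9, 145.2, 59.7]
orientation: [1.201, 1.214, -1.203]
ft_force: [1.4, -0.6, -0.7]
width: 13.5
```

apply_moves(
  increments=[
    {"gripper": 0, "delta_pos": [0, 2.2, -3.1], "dr": [0, 0, 0]},
    {"gripper": 0, "delta_pos": [0, 2.2, -3.1], "dr": [0, 0, 0]},
    {"gripper": 0, "delta_pos": [0, 2.2, -3.1], "dr": [0, 0, 0]},
    {"gripper": 0, "delta_pos": [0, 2.2, -3.1], "dr": [0, 0, 0]},
    {"gripper": 0, "delta_pos": [0, 2.2, -3.1], "dr": [0, 0, 0]},
  ],
)

```text
t: 18.47
ee_pos: [601.7, 302.8, 59.5]
orientation: [1.2, 1.215, -1.201]
ft_force: [1.2, -0.5, -1.4]
width: 13.7
```

apply_moves(
  increments=[
    {"gripper": 0, "delta_pos": [0, 1.5, -1.5], "dr": [0, 0, 0]},
    {"gripper": 0, "delta_pos": [0, 0, 0], "dr": [0, 0, 0]},
    {"gripper": 0, "delta_pos": [0, 0, 0], "dr": [0, 0, 0]},
    {"gripper": 0, "delta_pos": [0, 0, 0], "dr": [0, 0, 0]},
    {"gripper": 0, "delta_pos": [0, 0, 0], "dr": [0, 0, 0]},
  ],
)

```text
t: 18.88
ee_pos: [615.0, 315.2, 59.2]
orientation: [1.2, 1.215, -1.203]
ft_force: [-0.1, 0.7, -1.1]
width: 13.5
```

Run:
```python
from meas import *
tool_to((616.8,317.1,-2.7),.65)
d=ctrl.get_image("wrist"); np.savez("w7.npz",**d); W=cloud(d)
u,v=proj(d,[(616.7,360,85)])[0].round().astype(int); print(u,v,W[v,u].round())
inst(W,(u,v),60,100)
```

```text
t 18.88 tcp [615.  315.2  59.2] toolx [-0.002 -0.001 -1.   ] jawyaw 0.6 w 13.5 F [-0.1  0.7 -1.1] q6 0.45
 turn -0.000, then shift [ 6.19  0.18 -0.19]
326 175 [617. 360.  81.]
6359 axis yaw 90.7 len 137 mid [614.1 352.8]
   y=-60 s -6.4..6.4 centre [614.8 292.8] z95 88.4
   y=-30 s -15.8..15.7 centre [614.5 322.8] z95 98.3
   y=-15 s -6.7..6.6 centre [614.3 337.8] z95 84.0
   y=0 s -6.6..7.0 centre [613.9 352.8] z95 82.4
   y=15 s -7.0..6.9 centre [614.  367.8] z95 82.2
   y=30 s -6.9..6.6 centre [613.9 382.8] z95 82.0
   y=60 s -6.6..6.8 centre [613.3 412.8] z95 81.1
```

Held level and straight; I'll shift +2.5 mm across and set it down.

apply_moves(
  increments=[
    {"gripper": 0, "delta_pos": [1, 0.25, -0.15], "dr": [0, 0, 0]},
    {"gripper": 0, "delta_pos": [2, 0, 0], "dr": [0, 0, 0]},
    {"gripper": 0, "delta_pos": [1.5, 0, 0], "dr": [0, 0, 0]},
    {"gripper": 0, "delta_pos": [0.7, 0, 0], "dr": [0, 0, 0]},
    {"gripper": 0, "delta_pos": [0.3, 0, 0], "dr": [0, 0, 0]},
  ],
)

```text
t: 19.35
ee_pos: [617.2, 317.0, 2.2]
orientation: [1.198, 1.216, -1.204]
ft_force: [-0.8, -0.1, -0.7]
width: 13.8
```

apply_moves(
  increments=[
    {"gripper": 0, "delta_pos": [0.3, 0, 0], "dr": [0, 0, 0]},
    {"gripper": 0, "delta_pos": [0.2, 0, 0], "dr": [0, 0, 0]},
    {"gripper": 0, "delta_pos": [0.1, 0, 0], "dr": [0, 0, 0]},
    {"gripper": 0, "delta_pos": [0.1, 0, 0], "dr": [0, 0, 0]},
    {"gripper": 0, "delta_pos": [0, 0, 0], "dr": [0, 0, 0]},
  ],
)

```text
t: 19.77
ee_pos: [618.9, 318.1, -2.1]
orientation: [1.201, 1.214, -1.2]
ft_force: [0.1, -0.6, -0.8]
width: 13.5
```

```bash
python3 -c "
from meas import *
tool_to((616.8,317.1,-2.7),.65)"
```

```text
t 19.77 tcp [618.9 318.1  -2.1] toolx [ 0.001  0.    -1.   ] jawyaw 0.7 w 13.5 F [ 0.1 -0.6 -0.8] q6 0.45
 turn 0.000, then shift [ 0.06 -0.21  0.1 ]
```

apply_moves(
  increments=[
    {"gripper": 0, "delta_pos": [0.1, -0.1, 0], "dr": [0, 0, 0]},
    {"gripper": 0, "delta_pos": [0.1, 0, 0], "dr": [0, 0, 0]},
    {"gripper": 0, "delta_pos": [0, 0, 0], "dr": [0, 0, 0]},
    {"gripper": 0, "delta_pos": [0, 0, 0], "dr": [0, 0, 0]},
    {"gripper": 32, "delta_pos": [0, 0, 0], "dr": [0, 0, 0]},
  ],
)

```text
t: 20.18
ee_pos: [618.6, 318.3, -3.0]
orientation: [1.202, 1.214, -1.199]
ft_force: [-0.2, 0.2, 0.5]
width: 17.9
```

apply_moves(
  increments=[
    {"gripper": 32, "delta_pos": [0, 0, 0], "dr": [0, 0, 0]},
    {"gripper": 32, "delta_pos": [0, 0, 0], "dr": [0, 0, 0]},
    {"gripper": 32, "delta_pos": [0, 0, 0], "dr": [0, 0, 0]},
    {"gripper": 32, "delta_pos": [-1, 0, 0], "dr": [0, 0, 0]},
    {"gripper": 32, "delta_pos": [-2, 0, 0], "dr": [0, 0, 0]},
  ],
)

```text
t: 20.6
ee_pos: [615.7, 317.1, 23.6]
orientation: [1.197, 1.216, -1.205]
ft_force: [-0.5, -0.2, 0.4]
width: 28.4
```

apply_moves(
  increments=[
    {"gripper": 32, "delta_pos": [-3.5, 0, 0], "dr": [0, 0, 0]},
    {"gripper": 32, "delta_pos": [-3.5, 0, 0], "dr": [0, 0, 0]},
    {"gripper": 32, "delta_pos": [-3.5, 0, 0], "dr": [0, 0, 0]},
    {"gripper": 32, "delta_pos": [-3.5, 0, 0], "dr": [0, 0, 0]},
    {"gripper": 32, "delta_pos": [0, 0, 0], "dr": [0, 0, 0]},
  ],
)

```text
t: 21.02
ee_pos: [621.7, 320.1, 174.5]
orientation: [1.21, 1.21, -1.19]
ft_force: [1.2, 0.9, 0.6]
width: 28.2
```

Run:
```python
from meas import *
tool_to((483,152.4,40),-84.4)
d=ctrl.get_image("wrist"); np.savez("w8.npz",**d); W=cloud(d)
u,v=proj(d,[(616.7,350,21)])[0].round().astype(int); print(u,v,W[v,u].round())
p=W.reshape(-1,3); k=(abs(p[:,0]-616.7)<13)&(p[:,1]>235)&(p[:,1]<425)&(p[:,2]>18.8)&(p[:,2]<29); q=p[k]
for y in range(240,425,15):
    s=q[abs(q[:,1]-y)<4]; print(y,len(s),np.percentile(s[:,0],[3,97]).round(1) if len(s)>4 else '',np.percentile(s[:,2],90).round(1) if len(s)>4 else '')
print("y range",q[:,1].min(),q[:,1].max())
```

```text
t 21.02 tcp [621.7 320.1 174.5] toolx [ 0.011  0.006 -1.   ] jawyaw 0.7 w 28.2 F [1.2 0.9 0.6] q6 0.45
 turn 1.485, then shift [13.45 15.34 15.44]
316 160 [616. 350.  19.]
240 65 [613.1 624.5] 26.1
255 73 [612.  625.4] 26.6
270 77 [611.9 625.2] 26.3
285 76 [611.9 625.1] 26.9
300 82 [611.9 624.9] 26.8
315 77 [611.8 624.7] 25.8
330 49 [614.1 621.1] 24.8
345 76 [611.7 624.4] 21.4
360 74 [611.9 623.1] 20.8
375 84 [611.6 624. ] 20.7
390 76 [611.6 623.8] 20.3
405 61 [610.4 623.6] 20.2
420 3  
y range 235.0884470429113 417.9636066439341
```

The osteotome is seated: centre x about 618, top 26.5 mm over the handle and 20.3 over the blade, so level. Next the tweezers.

apply_moves(
  increments=[
    {"gripper": 45, "delta_pos": [0.7, 0, 0], "dr": [0.1238, 0, 0]},
    {"gripper": 45, "delta_pos": [0.7, 0, 0], "dr": [0.1238, 0, 0]},
    {"gripper": 45, "delta_pos": [0.7, 0, 0], "dr": [0.1238, 0, 0]},
    {"gripper": 45, "delta_pos": [0.7, 0, 0], "dr": [0.1238, 0, 0]},
    {"gripper": 45, "delta_pos": [0.7, 0, 0], "dr": [0.1238, 0, 0]},
  ],
)

```text
t: 21.48
ee_pos: [616.7, 317.5, 128.8]
orientation: [1.643, 0.854, -1.647]
ft_force: [0.0, -0.1, -0.9]
width: 39.6
```

apply_moves(
  increments=[
    {"gripper": 45, "delta_pos": [0.7, 0, 0], "dr": [0.1238, 0, 0]},
    {"gripper": 45, "delta_pos": [0.7, 0, 0], "dr": [0.1238, 0, 0]},
    {"gripper": 45, "delta_pos": [0.7, 0, 0], "dr": [0.1238, 0, 0]},
    {"gripper": 45, "delta_pos": [0.7, 0, 0], "dr": [0.1238, 0, 0]},
    {"gripper": 45, "delta_pos": [0.7, 0, 0], "dr": [0.1238, 0, 0]},
  ],
)

```text
t: 21.9
ee_pos: [616.6, 317.5, 93.8]
orientation: [2.035, 0.347, -2.04]
ft_force: [0.2, 0.8, -0.0]
width: 39.8
```

apply_moves(
  increments=[
    {"gripper": 45, "delta_pos": [0, 0, 0], "dr": [0.1238, 0, 0]},
    {"gripper": 45, "delta_pos": [0, 0, 0], "dr": [0.1238, 0, 0]},
    {"gripper": 45, "delta_pos": [1, 2.52, 2.51], "dr": [0, 0, 0]},
    {"gripper": 45, "delta_pos": [1, 2.52, 2.51], "dr": [0, 0, 0]},
    {"gripper": 45, "delta_pos": [1, 2.52, 2.51], "dr": [0, 0, 0]},
  ],
)

```text
t: 22.32
ee_pos: [548.1, 234.5, 64.1]
orientation: [2.169, 0.105, -2.173]
ft_force: [0.0, -0.2, -0.0]
width: 39.5
```

apply_moves(
  increments=[
    {"gripper": 45, "delta_pos": [1, 2.52, 2.51], "dr": [0, 0, 0]},
    {"gripper": 45, "delta_pos": [1, 2.52, 2.51], "dr": [0, 0, 0]},
    {"gripper": 45, "delta_pos": [1, 2.52, 2.51], "dr": [0, 0, 0]},
    {"gripper": 45, "delta_pos": [0, 0, 0], "dr": [0, 0, 0]},
    {"gripper": 45, "delta_pos": [0, 0, 0], "dr": [0, 0, 0]},
  ],
)

```text
t: 22.73
ee_pos: [479.8, 151.4, 34.4]
orientation: [2.168, 0.102, -2.177]
ft_force: [0.1, 0.9, 0.6]
width: 39.4
```

```bash
python3 -c "
from meas import *
tool_to((483,152.4,-19),-84.4)"
```

```text
t 22.73 tcp [479.8 151.4  34.4] toolx [-0.004 -0.001 -1.   ] jawyaw -84.6 w 39.4 F [0.1 0.9 0.6] q6 1.76
 turn -0.003, then shift [ 5.34 -0.07 -0.33]
```

apply_moves(
  increments=[
    {"gripper": 45, "delta_pos": [1.8, 0, -0.15], "dr": [0, 0, 0]},
    {"gripper": 45, "delta_pos": [1.6, 0, 0], "dr": [0, 0, 0]},
    {"gripper": 45, "delta_pos": [1.1, 0, 0], "dr": [0, 0, 0]},
    {"gripper": 45, "delta_pos": [0.6, 0, 0], "dr": [0, 0, 0]},
    {"gripper": 45, "delta_pos": [0.2, 0, 0], "dr": [0, 0, 0]},
  ],
)

```text
t: 23.15
ee_pos: [483.7, 153.5, -18.5]
orientation: [2.17, 0.105, -2.173]
ft_force: [0.4, -0.6, -0.1]
width: 39.4
```

apply_moves(
  increments=[
    {"gripper": 45, "delta_pos": [0, 0, 0], "dr": [0, 0, 0]},
    {"gripper": 0, "delta_pos": [0, 0, 0], "dr": [0, 0, 0]},
    {"gripper": 0, "delta_pos": [0, 0, 0], "dr": [0, 0, 0]},
    {"gripper": 0, "delta_pos": [0, 0, 0], "dr": [0, 0, 0]},
    {"gripper": 0, "delta_pos": [0, 0, 0], "dr": [0, 0, 0]},
  ],
)

```text
t: 23.57
ee_pos: [484.3, 153.2, -17.0]
orientation: [2.173, 0.105, -2.171]
ft_force: [-0.2, -0.2, -0.6]
width: 16.2
```

apply_moves(
  increments=[
    {"gripper": 0, "delta_pos": [0, 0, 0], "dr": [0, 0, 0]},
    {"gripper": 0, "delta_pos": [0, 0, 0], "dr": [0, 0, 0]},
    {"gripper": 0, "delta_pos": [0, 0, 0], "dr": [0, 0, 0]},
    {"gripper": 0, "delta_pos": [0, 0, 0], "dr": [0, 0, 0]},
    {"gripper": 0, "delta_pos": [0, 0, 0], "dr": [0, 0, 0]},
  ],
)

```text
t: 23.98
ee_pos: [484.2, 153.2, -17.2]
orientation: [2.173, 0.105, -2.171]
ft_force: [-0.4, 0.7, 5.9]
width: 13.5
```

```bash
python3 -c "
from meas import *
tool_to((425.8,326.2,60),3.4)"
```

```text
t 23.98 tcp [484.2 153.2 -17.2] toolx [ 0.001  0.    -1.   ] jawyaw -84.5 w 13.5 F [-0.4  0.7  5.9] q6 1.76
 turn -1.533, then shift [ -7.72  -4.81 -17.62]
```

apply_moves(
  increments=[
    {"gripper": 0, "delta_pos": [-0.5, 0, 0], "dr": [0, 0, 0]},
    {"gripper": 0, "delta_pos": [-1.5, 0, 0], "dr": [0, 0, 0]},
    {"gripper": 0, "delta_pos": [-2, 0, 0], "dr": [0, 0, 0]},
    {"gripper": 0, "delta_pos": [-2, 0, 0], "dr": [0, 0, 0]},
    {"gripper": 0, "delta_pos": [-1.2, 0, 0], "dr": [-0.06, 0, 0]},
  ],
)

```text
t: 24.4
ee_pos: [484.2, 153.2, 56.1]
orientation: [2.141, 0.168, -2.139]
ft_force: [-0.0, -0.3, -1.0]
width: 12.9
```

apply_moves(
  increments=[
    {"gripper": 0, "delta_pos": [-0.52, 0, 0], "dr": [-0.1227, 0, 0]},
    {"gripper": 0, "delta_pos": [0, 0, 0], "dr": [-0.1227, 0, 0]},
    {"gripper": 0, "delta_pos": [0, 0, 0], "dr": [-0.1227, 0, 0]},
    {"gripper": 0, "delta_pos": [0, 0, 0], "dr": [-0.1227, 0, 0]},
    {"gripper": 0, "delta_pos": [0, 0, 0], "dr": [-0.1227, 0, 0]},
  ],
)

```text
t: 24.82
ee_pos: [483.6, 153.0, 59.8]
orientation: [1.766, 0.722, -1.766]
ft_force: [-0.3, 0.2, -0.3]
width: 13.3
```

apply_moves(
  increments=[
    {"gripper": 0, "delta_pos": [0, 0, 0], "dr": [-0.1227, 0, 0]},
    {"gripper": 0, "delta_pos": [0, 0, 0], "dr": [-0.1227, 0, 0]},
    {"gripper": 0, "delta_pos": [0, 0, 0], "dr": [-0.1227, 0, 0]},
    {"gripper": 0, "delta_pos": [0, 0, 0], "dr": [-0.1227, 0, 0]},
    {"gripper": 0, "delta_pos": [0, 0, 0], "dr": [-0.1227, 0, 0]},
  ],
)

```text
t: 25.23
ee_pos: [483.5, 153.0, 59.7]
orientation: [1.341, 1.118, -1.342]
ft_force: [0.1, 0.1, -0.3]
width: 13.1
```

apply_moves(
  increments=[
    {"gripper": 0, "delta_pos": [0, 0, 0], "dr": [-0.1227, 0, 0]},
    {"gripper": 0, "delta_pos": [0, 0, 0], "dr": [-0.1227, 0, 0]},
    {"gripper": 0, "delta_pos": [0, -0.4, -1.5], "dr": [0, 0, 0]},
    {"gripper": 0, "delta_pos": [0, -0.8, -2.9], "dr": [0, 0, 0]},
    {"gripper": 0, "delta_pos": [0, -0.8, -2.9], "dr": [0, 0, 0]},
  ],
)

```text
t: 25.65
ee_pos: [459.3, 224.9, 59.7]
orientation: [1.168, 1.235, -1.168]
ft_force: [0.6, 0.5, 0.2]
width: 13.1
```

apply_moves(
  increments=[
    {"gripper": 0, "delta_pos": [0, -0.8, -2.9], "dr": [0, 0, 0]},
    {"gripper": 0, "delta_pos": [0, -0.8, -2.9], "dr": [0, 0, 0]},
    {"gripper": 0, "delta_pos": [0, -0.8, -2.9], "dr": [0, 0, 0]},
    {"gripper": 0, "delta_pos": [0, -0.4, -1.77], "dr": [0, 0, 0]},
    {"gripper": 0, "delta_pos": [0, 0, 0], "dr": [0, 0, 0]},
  ],
)

```text
t: 26.07
ee_pos: [424.7, 330.6, 59.9]
orientation: [1.165, 1.238, -1.163]
ft_force: [-1.0, 0.3, -0.0]
width: 13.0
```

apply_moves(
  increments=[
    {"gripper": 0, "delta_pos": [0, 0, 0], "dr": [0, 0, 0]},
    {"gripper": 0, "delta_pos": [0, 0, 0], "dr": [0, 0, 0]},
    {"gripper": 0, "delta_pos": [0, 0, 0], "dr": [0, 0, 0]},
    {"gripper": 0, "delta_pos": [0, 0, 0], "dr": [0, 0, 0]},
    {"gripper": 0, "delta_pos": [0, 0, 0], "dr": [0, 0, 0]},
  ],
)

```text
t: 26.48
ee_pos: [425.9, 326.8, 59.7]
orientation: [1.167, 1.236, -1.167]
ft_force: [0.5, 0.6, -0.8]
width: 12.4
```

Run:
```python
from meas import *
tool_to((425.7,327.7,-1.5),3.3)
d=ctrl.get_image("wrist"); np.savez("w9.npz",**d); W=cloud(d)
p=W.reshape(-1,3); k=(abs(p[:,0]-425.7)<13)&(p[:,1]>340)&(p[:,1]<420)&(p[:,2]>70)&(p[:,2]<95); q=p[k]
for y in range(345,415,10):
    s=q[abs(q[:,1]-y)<4]; print(y,len(s),np.percentile(s[:,0],[3,97]).round(1) if len(s)>4 else '',np.percentile(s[:,2],90).round(1) if len(s)>4 else '')
print("y max",q[:,1].max())
```

```text
t 26.48 tcp [425.9 326.8  59.7] toolx [-0. -0. -1.] jawyaw 3.3 w 12.4 F [ 0.5  0.6 -0.8] q6 0.58
 turn -0.001, then shift [ 6.12 -0.02 -0.09]
345 67 [418.5 430.6] 84.9
355 71 [418.5 429.4] 83.9
365 70 [418.6 428.2] 83.5
375 65 [418.7 427. ] 82.9
385 63 [419.  425.8] 82.4
395 62 [419.1 424.7] 82.4
405 13 [419.3 423.4] 81.8
y max 402.548297002973
```

Aligned. Setting the tweezers down.

apply_moves(
  increments=[
    {"gripper": 0, "delta_pos": [1, 0, -0.1], "dr": [0, 0, 0]},
    {"gripper": 0, "delta_pos": [2, 0, 0], "dr": [0, 0, 0]},
    {"gripper": 0, "delta_pos": [1.5, 0, 0], "dr": [0, 0, 0]},
    {"gripper": 0, "delta_pos": [0.7, 0, 0], "dr": [0, 0, 0]},
    {"gripper": 0, "delta_pos": [0.3, 0, 0], "dr": [0, 0, 0]},
  ],
)

```text
t: 26.95
ee_pos: [424.7, 327.9, 3.1]
orientation: [1.164, 1.237, -1.169]
ft_force: [0.9, -0.9, -1.2]
width: 13.2
```

apply_moves(
  increments=[
    {"gripper": 0, "delta_pos": [0.3, 0, 0], "dr": [0, 0, 0]},
    {"gripper": 0, "delta_pos": [0.2, 0, 0], "dr": [0, 0, 0]},
    {"gripper": 0, "delta_pos": [0.1, 0, 0], "dr": [0, 0, 0]},
    {"gripper": 0, "delta_pos": [0, 0, 0], "dr": [0, 0, 0]},
    {"gripper": 0, "delta_pos": [0, 0, 0], "dr": [0, 0, 0]},
  ],
)

```text
t: 27.37
ee_pos: [425.8, 328.9, -0.8]
orientation: [1.167, 1.236, -1.165]
ft_force: [0.5, -0.1, -0.0]
width: 12.9
```

```bash
python3 -c "
from meas import *
tool_to((425.7,327.7,-1.7),3.3)"
```

```text
t 27.37 tcp [425.8 328.9  -0.8] toolx [ 0.001  0.    -1.   ] jawyaw 3.3 w 12.9 F [ 0.5 -0.1 -0. ] q6 0.58
 turn 0.001, then shift [ 0.09 -0.02  0.12]
```

apply_moves(
  increments=[
    {"gripper": 0, "delta_pos": [0.1, 0, 0.1], "dr": [0, 0, 0]},
    {"gripper": 0, "delta_pos": [0.05, 0, 0], "dr": [0, 0, 0]},
    {"gripper": 0, "delta_pos": [0, 0, 0], "dr": [0, 0, 0]},
    {"gripper": 0, "delta_pos": [0, 0, 0], "dr": [0, 0, 0]},
    {"gripper": 32, "delta_pos": [0, 0, 0], "dr": [0, 0, 0]},
  ],
)

```text
t: 27.78
ee_pos: [425.8, 327.8, -2.6]
orientation: [1.167, 1.236, -1.166]
ft_force: [0.3, 0.7, -1.1]
width: 16.6
```

apply_moves(
  increments=[
    {"gripper": 32, "delta_pos": [0, 0, 0], "dr": [0, 0, 0]},
    {"gripper": 32, "delta_pos": [0, 0, 0], "dr": [0, 0, 0]},
    {"gripper": 32, "delta_pos": [0, 0, 0], "dr": [0, 0, 0]},
    {"gripper": 32, "delta_pos": [-1, 0, 0], "dr": [0, 0, 0]},
    {"gripper": 32, "delta_pos": [-2, 0, 0], "dr": [0, 0, 0]},
  ],
)

```text
t: 28.2
ee_pos: [424.1, 326.6, 26.1]
orientation: [1.163, 1.237, -1.17]
ft_force: [0.4, -0.2, -0.9]
width: 28.1
```

apply_moves(
  increments=[
    {"gripper": 32, "delta_pos": [-3.5, 0, 0], "dr": [0, 0, 0]},
    {"gripper": 32, "delta_pos": [-3.5, 0, 0], "dr": [0, 0, 0]},
    {"gripper": 32, "delta_pos": [-3.5, 0, 0], "dr": [0, 0, 0]},
    {"gripper": 32, "delta_pos": [-3.5, 0, 0], "dr": [0, 0, 0]},
    {"gripper": 32, "delta_pos": [0, 0, 0], "dr": [0, 0, 0]},
  ],
)

```text
t: 28.62
ee_pos: [428.9, 330.2, 174.5]
orientation: [1.175, 1.234, -1.156]
ft_force: [0.7, 1.6, 0.5]
width: 27.8
```

Run:
```python
from meas import *
tool_to((450,-108,40),-94.8)
d=ctrl.get_image("wrist"); np.savez("w10.npz",**d); W=cloud(d)
p=W.reshape(-1,3); k=(abs(p[:,0]-425.8)<12)&(p[:,1]>240)&(p[:,1]<410)&(p[:,2]>18.8)&(p[:,2]<30); q=p[k]
for y in range(255,410,15):
    s=q[abs(q[:,1]-y)<4]; print(y,len(s),np.percentile(s[:,0],[3,97]).round(1) if len(s)>4 else '',np.percentile(s[:,2],90).round(1) if len(s)>4 else '')
```

```text
t 28.62 tcp [428.9 330.2 174.5] toolx [ 0.009  0.007 -1.   ] jawyaw 3.3 w 27.8 F [0.7 1.6 0.5] q6 0.58
 turn 1.713, then shift [13.45 43.49 -5.77]
255 13 [427.2 431. ] 25.4
270 31 [414.2 432.6] 25.3
285 18 [422.  433.1] 25.7
300 23 [420.1 433.4] 25.7
315 21 [419.3 432.5] 24.8
330 18 [418.6 431.7] 24.5
345 14 [418.9 429.6] 22.8
360 22 [418.3 428.8] 21.6
375 19 [418.5 431.8] 20.5
390 16 [419.  437.1] 22.3
405 2
```

The tweezers are down. Next the needle holder, stopping 50 mm short for a close measurement.

apply_moves(
  increments=[
    {"gripper": 50, "delta_pos": [0, 0, 0], "dr": [0.1222, 0, 0]},
    {"gripper": 50, "delta_pos": [0, 0, 0], "dr": [0.1222, 0, 0]},
    {"gripper": 50, "delta_pos": [0, 0, 0], "dr": [0.1222, 0, 0]},
    {"gripper": 50, "delta_pos": [0, 0, 0], "dr": [0.1222, 0, 0]},
    {"gripper": 50, "delta_pos": [0, 0, 0], "dr": [0.1222, 0, 0]},
  ],
)

```text
t: 29.08
ee_pos: [424.8, 327.1, 166.2]
orientation: [1.606, 0.891, -1.61]
ft_force: [0.1, 0.1, -0.1]
width: 43.7
```

apply_moves(
  increments=[
    {"gripper": 50, "delta_pos": [0, 0, 0], "dr": [0.1222, 0, 0]},
    {"gripper": 50, "delta_pos": [0, 0, 0], "dr": [0.1222, 0, 0]},
    {"gripper": 50, "delta_pos": [0, 0, 0], "dr": [0.1222, 0, 0]},
    {"gripper": 50, "delta_pos": [0, 0, 0], "dr": [0.1222, 0, 0]},
    {"gripper": 50, "delta_pos": [0, 0, 0], "dr": [0.1222, 0, 0]},
  ],
)

```text
t: 29.5
ee_pos: [424.8, 327.1, 166.1]
orientation: [1.999, 0.406, -2.003]
ft_force: [0.3, -0.3, -0.6]
width: 44.2
```

apply_moves(
  increments=[
    {"gripper": 50, "delta_pos": [0, 0, 0], "dr": [0.1222, 0, 0]},
    {"gripper": 50, "delta_pos": [0, 0, 0], "dr": [0.1222, 0, 0]},
    {"gripper": 50, "delta_pos": [0, 0, 0], "dr": [0.1222, 0, 0]},
    {"gripper": 50, "delta_pos": [0, 0, 0], "dr": [0.1222, 0, 0]},
    {"gripper": 50, "delta_pos": [0.4, 3.0, -0.08], "dr": [0, 0, 0]},
  ],
)

```text
t: 29.92
ee_pos: [424.8, 300.6, 163.1]
orientation: [-2.177, 0.093, 2.174]
ft_force: [0.8, -0.0, 1.0]
width: 44.2
```

apply_moves(
  increments=[
    {"gripper": 50, "delta_pos": [0.45, 3.7, -0.08], "dr": [0, 0, 0]},
    {"gripper": 50, "delta_pos": [0.45, 3.7, -0.08], "dr": [0, 0, 0]},
    {"gripper": 50, "delta_pos": [0.45, 3.7, -0.08], "dr": [0, 0, 0]},
    {"gripper": 50, "delta_pos": [0.45, 3.7, -0.08], "dr": [0, 0, 0]},
    {"gripper": 50, "delta_pos": [0.45, 3.7, -0.08], "dr": [0, 0, 0]},
  ],
)

```text
t: 30.33
ee_pos: [411.4, 111.4, 139.8]
orientation: [-2.178, 0.089, 2.182]
ft_force: [0.3, -0.2, 0.2]
width: 43.9
```

apply_moves(
  increments=[
    {"gripper": 50, "delta_pos": [0.45, 3.7, -0.08], "dr": [0, 0, 0]},
    {"gripper": 50, "delta_pos": [0.45, 3.7, -0.08], "dr": [0, 0, 0]},
    {"gripper": 50, "delta_pos": [0.45, 3.7, -0.08], "dr": [0, 0, 0]},
    {"gripper": 50, "delta_pos": [0.45, 3.7, -0.08], "dr": [0, 0, 0]},
    {"gripper": 50, "delta_pos": [0.45, 3.7, -0.08], "dr": [0, 0, 0]},
  ],
)

```text
t: 30.75
ee_pos: [400.3, -73.2, 117.4]
orientation: [-2.178, 0.089, 2.181]
ft_force: [0.7, 0.1, -0.7]
width: 43.6
```

apply_moves(
  increments=[
    {"gripper": 50, "delta_pos": [0.4, 3.66, -0.08], "dr": [0, 0, 0]},
    {"gripper": 50, "delta_pos": [0, 0, 0], "dr": [0, 0, 0]},
    {"gripper": 50, "delta_pos": [0, 0, 0], "dr": [0, 0, 0]},
    {"gripper": 50, "delta_pos": [0, 0, 0], "dr": [0, 0, 0]},
    {"gripper": 50, "delta_pos": [0, 0, 0], "dr": [0, 0, 0]},
  ],
)

```text
t: 31.17
ee_pos: [399.1, -107.2, 113.9]
orientation: [-2.179, 0.087, 2.181]
ft_force: [-0.2, 0.6, 0.2]
width: 43.7
```

Run:
```python
from meas import *
d=ctrl.get_image("wrist"); np.savez("w11.npz",**d); W=cloud(d)
cv2.imwrite("pics/w11.png",d["img"][:,:,::-1])
u,v=proj(d,[(500,-111.5,5)])[0].round().astype(int); print(u,v,W[v,u].round())
inst(W,(u,v),2.6,15)
tool_to((450,-108,-20),-94.7)
```

```text
317 89 [ 500. -112.    5.]
2178 axis yaw -5.2 len 159 mid [ 450.7 -108.4]
   y=-60 s -29.7..29.5 centre [ 391. -103.] z95 5.7
   y=-30 s -12.6..11.8 centre [ 420.8 -106.1] z95 5.7
   y=-15 s -11.3..11.7 centre [ 435.8 -106.8] z95 5.7
   y=0 s -10.1..9.7 centre [ 450.7 -108.6] z95 5.7
   y=15 s -8.8..8.6 centre [ 465.7 -109.9] z95 5.8
   y=30 s -7.7..7.7 centre [ 480.6 -111.1] z95 6.3
   y=60 s -6.3..5.8 centre [ 510.5 -114.1] z95 6.5
t 31.22 tcp [ 399.4 -107.   114.1] toolx [-0.001  0.    -1.   ] jawyaw -94.6 w 43.7 F [0.3 0.2 0.7] q6 1.36
 turn 0.002, then shift [13.41 -0.32 -5.05]
```

View pics/w11.png

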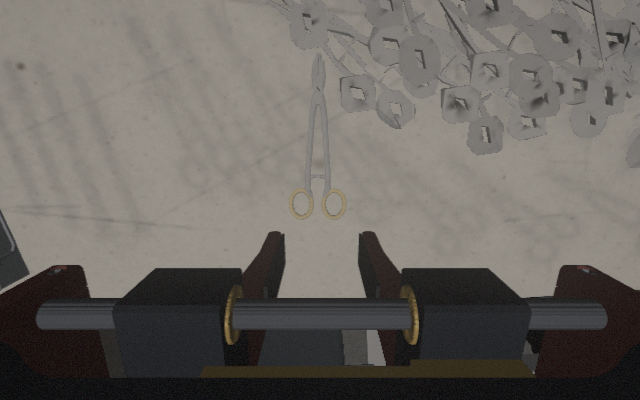

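The needle holder is clear and centred at (318,140), with its mid point at (450.7,-108.5) and yaw -5.1°. Grasp it.

apply_moves(
  increments=[
    {"gripper": 50, "delta_pos": [1.5, 0, 0], "dr": [0.008, 0, 0]},
    {"gripper": 50, "delta_pos": [2.5, -0.3, -2.5], "dr": [0, 0, 0]},
    {"gripper": 50, "delta_pos": [2.5, 0, -2.6], "dr": [0, 0, 0]},
    {"gripper": 50, "delta_pos": [2.5, 0, 0], "dr": [0, 0, 0]},
    {"gripper": 50, "delta_pos": [2.0, 0, 0], "dr": [0, 0, 0]},
  ],
)

```text
t: 31.63
ee_pos: [452.1, -108.4, 2.8]
orientation: [-2.178, 0.094, 2.176]
ft_force: [-0.9, 0.3, 0.2]
width: 43.9
```

apply_moves(
  increments=[
    {"gripper": 50, "delta_pos": [1.0, 0, 0], "dr": [0, 0, 0]},
    {"gripper": 50, "delta_pos": [0.6, 0, 0], "dr": [0, 0, 0]},
    {"gripper": 50, "delta_pos": [0.4, 0, 0], "dr": [0, 0, 0]},
    {"gripper": 50, "delta_pos": [0.2, 0, 0], "dr": [0, 0, 0]},
    {"gripper": 50, "delta_pos": [0, 0, 0], "dr": [0, 0, 0]},
  ],
)

```text
t: 32.05
ee_pos: [451.0, -109.7, -17.3]
orientation: [-2.177, 0.097, 2.175]
ft_force: [0.1, -0.3, -0.1]
width: 43.8
```

```bash
python3 -c "
from meas import *
tool_to((450.7,-108.5,-20.2),-95.1)"
```

```text
t 32.05 tcp [ 451.  -109.7  -17.3] toolx [ 0.001 -0.    -1.   ] jawyaw -95.1 w 43.8 F [ 0.1 -0.3 -0.1] q6 1.40
 turn -0.000, then shift [ 0.29 -0.11  0.04]
```

apply_moves(
  increments=[
    {"gripper": 50, "delta_pos": [0.15, -0.1, 0], "dr": [0, 0, 0]},
    {"gripper": 50, "delta_pos": [0.1, 0, 0], "dr": [0, 0, 0]},
    {"gripper": 50, "delta_pos": [0.03, 0, 0], "dr": [0, 0, 0]},
    {"gripper": 0, "delta_pos": [0, 0, 0], "dr": [0, 0, 0]},
    {"gripper": 0, "delta_pos": [0, 0, 0], "dr": [0, 0, 0]},
  ],
)

```text
t: 32.47
ee_pos: [450.9, -108.9, -20.3]
orientation: [-2.176, 0.098, 2.175]
ft_force: [1.0, 0.5, 0.1]
width: 34.0
```

apply_moves(
  increments=[
    {"gripper": 0, "delta_pos": [0, 0, 0], "dr": [0, 0, 0]},
    {"gripper": 0, "delta_pos": [0, 0, 0], "dr": [0, 0, 0]},
    {"gripper": 0, "delta_pos": [0, 0, 0], "dr": [0, 0, 0]},
    {"gripper": 0, "delta_pos": [0, 0, 0], "dr": [0, 0, 0]},
    {"gripper": 0, "delta_pos": [0, 0, 0], "dr": [0, 0, 0]},
  ],
)

```text
t: 32.88
ee_pos: [450.7, -108.8, -20.5]
orientation: [-2.176, 0.098, 2.175]
ft_force: [-1.1, 0.1, 1.8]
width: 19.3
```

apply_moves(
  increments=[
    {"gripper": 0, "delta_pos": [0, 0, 0], "dr": [0, 0, 0]},
    {"gripper": 0, "delta_pos": [0, 0, 0], "dr": [0, 0, 0]},
    {"gripper": 0, "delta_pos": [0, 0, 0], "dr": [0, 0, 0]},
    {"gripper": 0, "delta_pos": [0, 0, 0], "dr": [0, 0, 0]},
    {"gripper": 0, "delta_pos": [0, 0, 0], "dr": [0, 0, 0]},
  ],
)

```text
t: 33.3
ee_pos: [450.7, -108.8, -20.6]
orientation: [-2.175, 0.098, 2.176]
ft_force: [-0.6, -1.0, 2.7]
width: 19.7
```

```bash
python3 -c "
from meas import *
tool_to((363.9,322.5,60),3.4)"
```

```text
t 33.30 tcp [ 450.7 -108.8  -20.6] toolx [-0. -0. -1.] jawyaw -95.1 w 19.7 F [-0.6 -1.   2.7] q6 1.40
 turn -1.720, then shift [ -8.06  -6.1  -43.57]
```

apply_moves(
  increments=[
    {"gripper": 0, "delta_pos": [-0.5, 0, 0], "dr": [0, 0, 0]},
    {"gripper": 0, "delta_pos": [-1.5, 0, 0], "dr": [0, 0, 0]},
    {"gripper": 0, "delta_pos": [-2.2, 0, 0], "dr": [0, 0, 0]},
    {"gripper": 0, "delta_pos": [-2.4, 0, 0], "dr": [0, 0, 0]},
    {"gripper": 0, "delta_pos": [-1.46, 0, 0], "dr": [0, 0, 0]},
  ],
)

```text
t: 33.72
ee_pos: [451.1, -108.9, 61.8]
orientation: [-2.177, 0.098, 2.174]
ft_force: [0.6, 0.7, -0.4]
width: 19.5
```

apply_moves(
  increments=[
    {"gripper": 0, "delta_pos": [0, 0, 0], "dr": [-0.1, 0, 0]},
    {"gripper": 0, "delta_pos": [0, 0, 0], "dr": [-0.124, 0, 0]},
    {"gripper": 0, "delta_pos": [0, 0, 0], "dr": [-0.124, 0, 0]},
    {"gripper": 0, "delta_pos": [0, 0, 0], "dr": [-0.124, 0, 0]},
    {"gripper": 0, "delta_pos": [0, 0, 0], "dr": [-0.124, 0, 0]},
  ],
)

```text
t: 34.13
ee_pos: [450.6, -108.7, 60.3]
orientation: [1.934, 0.507, -1.934]
ft_force: [0.7, 0.2, -0.5]
width: 19.7
```

apply_moves(
  increments=[
    {"gripper": 0, "delta_pos": [0, 0, 0], "dr": [-0.124, 0, 0]},
    {"gripper": 0, "delta_pos": [0, 0, 0], "dr": [-0.124, 0, 0]},
    {"gripper": 0, "delta_pos": [0, 0, 0], "dr": [-0.124, 0, 0]},
    {"gripper": 0, "delta_pos": [0, 0, 0], "dr": [-0.124, 0, 0]},
    {"gripper": 0, "delta_pos": [0, 0, 0], "dr": [-0.124, 0, 0]},
  ],
)

```text
t: 34.55
ee_pos: [450.5, -108.7, 60.1]
orientation: [1.524, 0.969, -1.524]
ft_force: [0.0, -0.1, -0.6]
width: 19.7
```

apply_moves(
  increments=[
    {"gripper": 0, "delta_pos": [0, 0, 0], "dr": [-0.124, 0, 0]},
    {"gripper": 0, "delta_pos": [0, 0, 0], "dr": [-0.124, 0, 0]},
    {"gripper": 0, "delta_pos": [0, 0, 0], "dr": [-0.124, 0, 0]},
    {"gripper": 0, "delta_pos": [0, 0, 0], "dr": [-0.124, 0, 0]},
    {"gripper": 0, "delta_pos": [0, 0, 0], "dr": [-0.008, 0, 0]},
  ],
)

```text
t: 34.97
ee_pos: [450.5, -108.7, 60.1]
orientation: [1.162, 1.239, -1.162]
ft_force: [0.1, -0.6, -0.3]
width: 19.6
```

apply_moves(
  increments=[
    {"gripper": 0, "delta_pos": [0, -0.3, -2.0], "dr": [0, 0, 0]},
    {"gripper": 0, "delta_pos": [0, -0.5, -3.6], "dr": [0, 0, 0]},
    {"gripper": 0, "delta_pos": [0, -0.5, -3.6], "dr": [0, 0, 0]},
    {"gripper": 0, "delta_pos": [0, -0.5, -3.6], "dr": [0, 0, 0]},
    {"gripper": 0, "delta_pos": [0, -0.5, -3.6], "dr": [0, 0, 0]},
  ],
)

```text
t: 35.38
ee_pos: [417.4, 54.9, 60.2]
orientation: [1.169, 1.234, -1.169]
ft_force: [0.1, -0.3, -0.6]
width: 19.3
```

apply_moves(
  increments=[
    {"gripper": 0, "delta_pos": [0, -0.5, -3.6], "dr": [0, 0, 0]},
    {"gripper": 0, "delta_pos": [0, -0.5, -3.6], "dr": [0, 0, 0]},
    {"gripper": 0, "delta_pos": [0, -0.5, -3.6], "dr": [0, 0, 0]},
    {"gripper": 0, "delta_pos": [0, -0.5, -3.6], "dr": [0, 0, 0]},
    {"gripper": 0, "delta_pos": [0, -0.5, -3.6], "dr": [0, 0, 0]},
  ],
)

```text
t: 35.8
ee_pos: [381.5, 233.5, 60.2]
orientation: [1.168, 1.235, -1.168]
ft_force: [0.5, 1.6, -0.2]
width: 19.6
```

apply_moves(
  increments=[
    {"gripper": 0, "delta_pos": [0, -0.5, -3.6], "dr": [0, 0, 0]},
    {"gripper": 0, "delta_pos": [0, -0.5, -3.6], "dr": [0, 0, 0]},
    {"gripper": 0, "delta_pos": [0, -0.3, -1.97], "dr": [0, 0, 0]},
    {"gripper": 0, "delta_pos": [0, 0, 0], "dr": [0, 0, 0]},
    {"gripper": 0, "delta_pos": [0, 0, 0], "dr": [0, 0, 0]},
  ],
)

```text
t: 36.22
ee_pos: [363.4, 323.1, 60.0]
orientation: [1.165, 1.237, -1.166]
ft_force: [-0.3, 0.1, -0.3]
width: 19.7
```

apply_moves(
  increments=[
    {"gripper": 0, "delta_pos": [0, 0, 0], "dr": [0, 0, 0]},
    {"gripper": 0, "delta_pos": [0, 0, 0], "dr": [0, 0, 0]},
    {"gripper": 0, "delta_pos": [0, 0, 0], "dr": [0, 0, 0]},
    {"gripper": 0, "delta_pos": [0, 0, 0], "dr": [0, 0, 0]},
    {"gripper": 0, "delta_pos": [0, 0, 0], "dr": [0, 0, 0]},
  ],
)

```text
t: 36.63
ee_pos: [364.2, 321.8, 60.1]
orientation: [1.166, 1.236, -1.166]
ft_force: [-0.6, 0.4, -0.6]
width: 19.4
```

Run:
```python
from meas import *
tool_to((363.9,322.5,-4.4),3.4)
d=ctrl.get_image("wrist"); np.savez("w12.npz",**d); W=cloud(d)
p=W.reshape(-1,3); k=(abs(p[:,0]-361.5)<18)&(p[:,1]>336)&(p[:,1]<420)&(p[:,2]>70)&(p[:,2]<95); q=p[k]
for y in range(340,415,10):
    s=q[abs(q[:,1]-y)<4]; print(y,len(s),np.percentile(s[:,0],[3,97]).round(1) if len(s)>4 else '',np.percentile(s[:,2],[10,90]).round(1) if len(s)>4 else '')
print("y max",q[:,1].max())
cv2.imwrite("pics/w12.png",d["img"][:,:,::-1])
```

```text
t 36.63 tcp [364.2 321.8  60.1] toolx [-0. -0. -1.] jawyaw 3.3 w 19.4 F [-0.6  0.4 -0.6] q6 0.64
 turn -0.001, then shift [ 6.45 -0.02 -0.07]
340 238 [353.8 371.1] [84.1 86.2]
350 266 [354.2 369.7] [84.  86.3]
360 322 [355.  367.8] [84.6 86.7]
370 263 [356.1 365.1] [85.3 87.7]
380 356 [354.1 365.9] [84.7 86.9]
390 346 [354.1 364.9] [84.3 86.6]
400 122 [356.5 361.4] [83.6 85.4]
410 0  
y max 402.4187159167346
```

View pics/w12.png

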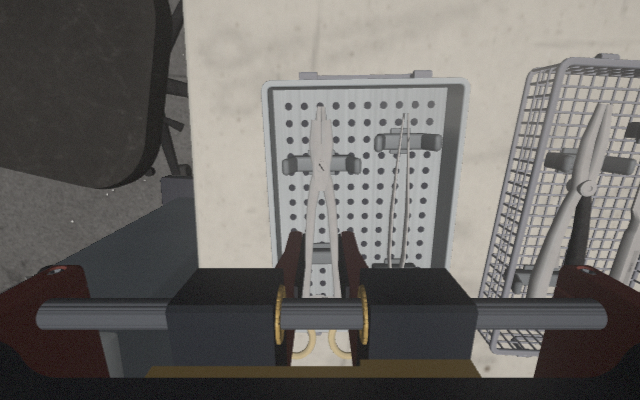

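The needle holder lies over its cradles at (320,165), the tweezers are in their pair at (407,142), and the bone set is at right. Setting down.

apply_moves(
  increments=[
    {"gripper": 0, "delta_pos": [1, 0, 0], "dr": [0, 0, 0]},
    {"gripper": 0, "delta_pos": [2, 0, 0], "dr": [0, 0, 0]},
    {"gripper": 0, "delta_pos": [1.6, 0, 0], "dr": [0, 0, 0]},
    {"gripper": 0, "delta_pos": [0.8, 0, 0], "dr": [0, 0, 0]},
    {"gripper": 0, "delta_pos": [0.4, 0, 0], "dr": [0, 0, 0]},
  ],
)

```text
t: 37.1
ee_pos: [363.1, 321.7, 0.4]
orientation: [1.163, 1.237, -1.168]
ft_force: [-0.5, -0.3, -0.2]
width: 19.7
```

apply_moves(
  increments=[
    {"gripper": 0, "delta_pos": [0.3, 0, 0], "dr": [0, 0, 0]},
    {"gripper": 0, "delta_pos": [0.2, 0, 0], "dr": [0, 0, 0]},
    {"gripper": 0, "delta_pos": [0.1, 0, 0], "dr": [0, 0, 0]},
    {"gripper": 0, "delta_pos": [0, 0, 0], "dr": [0, 0, 0]},
    {"gripper": 0, "delta_pos": [0, 0, 0], "dr": [0, 0, 0]},
  ],
)

```text
t: 37.52
ee_pos: [364.2, 322.7, -3.6]
orientation: [1.166, 1.237, -1.165]
ft_force: [-0.4, -0.7, -0.3]
width: 19.0
```

```bash
python3 -c "
from meas import *
tool_to((363.9,322.5,-5),3.4)"
```

```text
t 37.52 tcp [364.2 322.7  -3.6] toolx [ 0.001  0.    -1.   ] jawyaw 3.4 w 19.0 F [-0.4 -0.7 -0.3] q6 0.64
 turn 0.000, then shift [ 0.14 -0.03  0.02]
```

apply_moves(
  increments=[
    {"gripper": 0, "delta_pos": [0.1, 0, 0], "dr": [0, 0, 0]},
    {"gripper": 0, "delta_pos": [0.05, 0, 0], "dr": [0, 0, 0]},
    {"gripper": 0, "delta_pos": [0, 0, 0], "dr": [0, 0, 0]},
    {"gripper": 0, "delta_pos": [0, 0, 0], "dr": [0, 0, 0]},
    {"gripper": 38, "delta_pos": [0, 0, 0], "dr": [0, 0, 0]},
  ],
)

```text
t: 37.93
ee_pos: [364.2, 322.8, -4.9]
orientation: [1.166, 1.237, -1.164]
ft_force: [-0.5, 0.3, 0.8]
width: 23.5
```

apply_moves(
  increments=[
    {"gripper": 38, "delta_pos": [0, 0, 0], "dr": [0, 0, 0]},
    {"gripper": 38, "delta_pos": [0, 0, 0], "dr": [0, 0, 0]},
    {"gripper": 38, "delta_pos": [0, 0, 0], "dr": [0, 0, 0]},
    {"gripper": 38, "delta_pos": [-1, 0, 0], "dr": [0, 0, 0]},
    {"gripper": 38, "delta_pos": [-2, 0, 0], "dr": [0, 0, 0]},
  ],
)

```text
t: 38.35
ee_pos: [362.6, 321.4, 23.6]
orientation: [1.162, 1.237, -1.169]
ft_force: [0.4, 0.4, -0.8]
width: 33.0
```

apply_moves(
  increments=[
    {"gripper": 38, "delta_pos": [-3.5, 0, 0], "dr": [0, 0, 0]},
    {"gripper": 38, "delta_pos": [-3.5, 0, 0], "dr": [0, 0, 0]},
    {"gripper": 38, "delta_pos": [-3.5, 0, 0], "dr": [0, 0, 0]},
    {"gripper": 38, "delta_pos": [-3.5, 0, 0], "dr": [0, 0, 0]},
    {"gripper": 38, "delta_pos": [-3, 0, 3], "dr": [0, 0, 0]},
  ],
)

```text
t: 38.77
ee_pos: [366.9, 296.1, 197.6]
orientation: [1.168, 1.238, -1.159]
ft_force: [0.5, 0.3, 0.8]
width: 33.5
```

apply_moves(
  increments=[
    {"gripper": 38, "delta_pos": [0, 0, 4], "dr": [0, 0, 0]},
    {"gripper": 38, "delta_pos": [0, 0, 4], "dr": [0, 0, 0]},
    {"gripper": 38, "delta_pos": [0, 0, 3], "dr": [0, 0, 0]},
    {"gripper": 38, "delta_pos": [0, 0, 0], "dr": [0, 0, 0]},
    {"gripper": 38, "delta_pos": [0, 0, 0], "dr": [0, 0, 0]},
  ],
)

```text
t: 39.18
ee_pos: [372.2, 182.2, 194.7]
orientation: [1.168, 1.235, -1.167]
ft_force: [0.1, 0.4, -0.1]
width: 33.5
```

Run:
```python
from meas import *
plan()
d=ctrl.get_image("wrist"); np.savez("w13.npz",**d); W=cloud(d)
cv2.imwrite("pics/w13.png",d["img"][:,:,::-1])
p=W.reshape(-1,3); c,s=np.cos(np.radians(93.4)),np.sin(np.radians(93.4)); R=np.array([[c,-s],[s,c]])
def rep(n,o,yaw,y0,half,hw,lo,hi):
    c,s=np.cos(np.radians(yaw)),np.sin(np.radians(yaw)); q=p.copy(); q[:,:2]=(p[:,:2]-o)@np.array([[c,-s],[s,c]])
    q=q[(abs(q[:,1]-y0)<hw)&(abs(q[:,0])<half)&(q[:,2]>lo)&(q[:,2]<hi)]
    print(n,"x %.1f..%.1f"%(q[:,0].min(),q[:,0].max()))
    for x in range(-75,90,15):
        k=q[abs(q[:,0]-x)<4]
        if len(k)>4: print("  ",x,len(k),"y",np.percentile(k[:,1],[2,98]).round(1),"z top",np.percentile(k[:,2],[50,95]).round(1))
rep("needle",(393.8,324.3),93.4,30,90,33,18.8,30)
rep("tweezers",(393.8,324.3),93.4,-32,85,11,18.8,30)
rep("rongeur",(582.7,327.2),90.65,22,95,24,20,34)
rep("osteo",(582.7,327.2),90.65,-34,100,9,18.8,34)
```

```text
t 39.18 tcp [372.2 182.2 194.7] toolx [ 0.001  0.001 -1.   ] jawyaw 3.2 w 33.5 F [ 0.1  0.4 -0.1] q6 0.37
needle x -79.1..54.7
   -75 138 y [ 3.7 55.5] z top [20.1 21.2]
   -60 108 y [ 0.5 58.7] z top [20.2 21.6]
   -45 174 y [ 5.8 53.6] z top [20.6 27.8]
   -30 101 y [18.1 42. ] z top [20.5 21.6]
   -15 63 y [19.3 40.7] z top [20.5 21.8]
   0 66 y [20.5 39.4] z top [20.2 21.4]
   15 78 y [21.7 39.2] z top [20.6 21.9]
   30 97 y [21.7 55.6] z top [20.9 25.4]
   45 130 y [ 6.5 54.6] z top [21.9 29.5]
tweezers x -73.5..54.8
   -75 8 y [-32.9 -29.6] z top [24.2 25.4]
   -60 29 y [-34.7 -27.3] z top [24.6 26.3]
   -45 31 y [-37.2 -25.5] z top [24.4 25.7]
   -30 28 y [-37.9 -24.6] z top [24.1 26. ]
   -15 39 y [-38.4 -24.6] z top [24.  24.9]
   0 33 y [-38.6 -24.6] z top [22.3 24.7]
   15 23 y [-37.2 -25.3] z top [22.  23.6]
   30 26 y [-36.6 -26.1] z top [20.8 22. ]
   45 20 y [-35.9 -27.4] z top [19.9 21.3]
rongeur x -89.1..60.4
   -75 171 y [ 5.8 39.3] z top [28.4 30.4]
   -60 199 y [ 5.2 40.3] z top [28.7 30.5]
   -45 202 y [ 4.5 40.4] z top [28.4 30.5]
   -30 196 y [ 5.9 38.7] z top [27.9 29.8]
   -15 166 y [ 7.3 37.2] z top [27.2 29.2]
   0 165 y [ 8.5 34.9] z top [26.8 28.8]
   15 160 y [12.3 32.3] z top [26.3 28.2]
   30 138 y [16.6 28.7] z top [29.7 31.4]
   45 325 y [-1.3 45.4] z top [26.7 33.2]
   60 75 y [14.3 30.4] z top [26.  27.8]
osteo x -94.4..64.3
   -75 95 y [-40.2 -27.6] z top [24.9 26.6]
   -60 98 y [-40.2 -28. ] z top [24.5 26.1]
   -45 110 y [-40.1 -27.9] z top [24.8 26.7]
   -30 106 y [-40.3 -27.8] z top [24.8 26.8]
   -15 110 y [-40.  -28.1] z top [24.1 25.6]
   0 72 y [-38.2 -30.2] z top [22.9 24.4]
   15 87 y [-41.2 -28.6] z top [19.9 21.5]
   30 78 y [-41.  -28.5] z top [19.5 20.7]
   45 74 y [-40.8 -28.5] z top [19.5 20.7]
   60 58 y [-40.7 -28.4] z top [19.4 20.4]
```

View pics/w13.png

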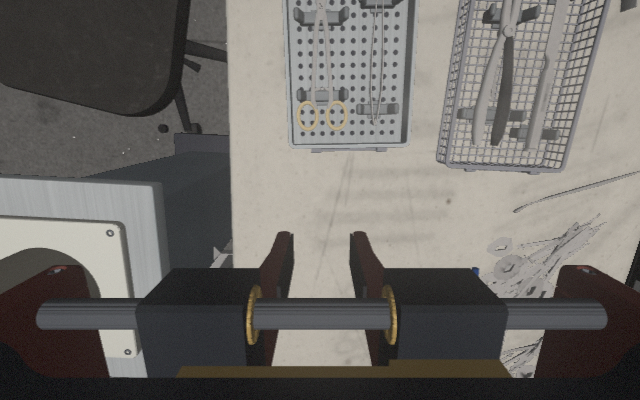

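All four are seated: tops stand 15–16 mm above their bench readings and each is centred within about 2 mm. The gripper is clear. Handing in.

```bash
python3 -c "
from workcell import ctrl
print(ctrl.close_job())"
```

```text
the job is handed in; nothing more can be done
None
```

All four instruments are in their cradles, and I handed the job in at about 39 s of robot time. The hand-in gives no verdict.

**Last checks (wrist depth picture):**

| Instrument | Basket y of its line (target) | Top above its bench reading |
|---|---|---|
| Rongeur | about +22 mm (+22), jaws to the narrow cradle | about 15.5 mm |
| Osteotome | about -34 to -35 mm (-34) | about 15.8 mm |
| Needle holder | about +30 mm (+30) | about 15.8 mm |
| Tweezers | about -31.5 mm (-32) | about 15.5 mm |

- **Level:** all four are level within my measurement. The tweezers' tip end reads about 1 mm low, roughly 0.01 rad.
- **Not seen at the end:** the far ends of all four lay outside the last picture; the individual check after each placing covered the full length of all but the needle holder, which was measured in the grip just before it was set down.
- **Left alone:** I did not go near the ring forceps, skin marker or red basket. I did not re-measure them at the end.

**What disagreed:** the fingertips stand about 22 mm behind the reported TCP, not 8 mm ahead as stated. Because of this, my first two grasps on the rongeur closed on air above it. A re-measurement after the first showed the rongeur had not moved. I used the measured offset for every later grasp and placing.

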